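# Load the sample changer and start the run

### The arm

A 7-joint arm with a two-finger parallel gripper is mounted at the origin on the work surface. World frame = base frame: x ahead of the robot, y to its left, z up, the work surface at z = 0. Lengths are in m, angles in rad, forces in N, time in s.
With the tool pointing down it reaches from about 0.425 to 0.975 m from the base axis. Payload 16.7 kg.
Tool frame: the origin (TCP) lies midway between the tips of the shut fingers; the grasp point (between the pads) lies 19 mm behind it (bot.grasp_offset is the distance from the TCP to the grasp point, in m); x points along the fingers, y is the direction in which the jaws open and shut, and the axes are right-handed (so a half turn about x gives the same grasp; the last joint's range is limited). The gripper opens to 85 mm and grips with 20 to 120 N. Pads are 22 mm wide; open, the fingers measure 114 mm over their backs; the gripper's body (76 mm by 85 mm) begins 54 mm behind the grasp point. The pads swing forward as they close: fully open they stand 13 mm farther back than shut.
Start: joints at [1.012, 0.426, 0.074, 1.606, -0.034, 1.111, -0.067], TCP at [0.269, -0.619, 0.231] pointing down, gripper open.
Joint ranges: [-2.85, 2.85], [-0.5, 2.14], [-1.23, 1.37], [0.21, 2.46], [-1.02, 4.16], [0.16, 2.05], [-2.73, 2.73]. Speed limits (rad/s): [1.89, 1.89, 2.39, 2.39, 3.01, 3.01, 3.01].

### API

Orientations are given as a unit quaternion [w, x, y, z].
In Python, from bench import bot, eyes gives the robot as it stands.
- The arm moves only by the tool jog_arm, never from a script. Its argument "commands" is a list of rows, each a list of 4 numbers: the shift along the tool's x, y, z in mm, then the turn about the tool's x in rad. In form: [[x, y, z, roll], ...]. A call has 1 to 12 rows; each row shifts and turns the pose as measured when the row begins, along the tool's axes as they then stand; what a row does not reach is not made up. A row lasts 1/12 s, in which the tool goes at most 41.7 mm and 7.16 degrees, less where a joint would pass 70% of its speed; a pose out of reach is approached as far as the arm can. A call is refused whole if a number of a shift passes 41.7 or a number of a turn 0.125, either way. A call with a gripper value outside its range is refused whole. "gripper" is the gripper command: -1 is fully open, 1 is shut, values between are in proportion, set as the call begins (left out, the last holds). The fingers move at their own pace and stop on an object; "newtons" is the grip in N (left out, the last holds). Time passes only in rows, so rows that do not move let the fingers close. It gives the time, the measured TCP pose, the force and the opening at its end, in the units of the state.
- bot.get_obs(): the state, without advancing time (a new reading comes with each control period).
- eyes.read_camera(name): name is "scene" or "top" or "wrist"; returns a dict with "frame" (480x640x3 uint8, red, green, blue), "depth" (480x640 float32, m along the optical axis (not along the pixel's ray), 0 where there is no reading), "intrinsics" (3x3 intrinsics, pixels), "dist" ([k1, k2, p1, p2, k3] as OpenCV has them; the pictures are not rectified), "camera_from_world" (4x4, takes a point from world to camera coordinates); the wrist camera has in their place "mount" (4x4, takes a point from camera to tool coordinates, whose origin is the TCP and whose axes are the tool frame's). Camera axes: x right, y up, looking along -z (the intrinsics and any distortion apply to the point x, -y, -z); pixel columns grow to the right and rows downward; lengths in m; the calibration is good to about 2 mm. A picture is of the moment at which its call begins: read the wrist's pose just before it.
- bot.close_job(): hands the job in, once; it reports no verdict.
The state is a dict: "time_s": time; "q": joint angles; "joint_velocities": joint speeds; "effort": joint torques, N m; "tcp_pos": TCP position; "ee_rot": TCP orientation; "contact_force": force on the tool from outside, world axes, zero at the start; "wrist_torque": the same for the moment, N m; "grip_width": finger opening in m.
Only numpy, scipy, OpenCV 4.12 (cv2) and the standard library are available. Lean on these libraries where they do the work, as an engineer would, in place of code of your own. Each camera call takes 0.05 s, during which the arm holds its last target. There are 200 camera calls.

### The job

Load all the black resin sample mounts from the white foam pad into the sample changer: stand one fully down in the pocket at the steel pointer, turn the wheel one click clockwise (seen from above) by its hub grip, stand the next mount in the pocket that has come to the pointer, and so on, finishing with one click after the last mount so that an empty pocket is at the pointer. Then move the interlock pin from its wooden holder to the socket of the control box, pushed fully home, and only after that twist the start knob clockwise to its stop and let it spring back. Leave the bronze mirror and scale bar where they lie.

Things in the scene. Friction and masses are not known exactly. Their poses are not given: they have to be found in the camera images.
- pointer (a point): Loading position, fixed with the changer: centre of the floor (50 mm above the table) of whichever pocket stands at the steel pointer, 75 mm from the wheel's axis. The pointer is a 24 mm wide steel upright, top 54 mm above the table, just outside the wheel's rim, with a small tooth pointing inward. The point's +x axis points from the pointer to the wheel's axis.
- wheel (a joint): Angle (rad) of the changer's wheel, growing clockwise seen from above. A spring detent (up to 0.3 N m to turn out of it) holds it at multiples of pi/3 (one click, one pocket) and pulls it to the nearest when released. It starts at click 0. The wheel: aluminium disc 208 mm in diameter with six grey cup-shaped pockets, inside 40 mm wide, outside 48 mm, 12 mm deep, rim 62 mm above the table.
- hub_grip (a point): Point on the wheel's axis, 101 mm above the table, to put between the finger pads to turn the wheel: on a black upright bar on the hub, 46 mm long (the point's x axis), 18 mm thick (y axis), reaching from 70 to 108 mm above the table. It turns with the wheel. Mounts in the pockets reach 78 mm above the table; keep the fingertips above that.
- pocket0 (a point): Centre of the floor of the pocket at the pointer at the start; turns with the wheel.
- pocket1 (a point): Centre of the floor of the pocket that comes to the pointer after one click clockwise.
- pocket2 (a point): The same, after two clicks.
- pocket3 (a point): The same, after three clicks.
- pocket4 (a point): The same, after four clicks.
- pocket5 (a point): The same, after five clicks.
- mount0: Resin sample mount: a plain black cylinder 34 mm in diameter and 28 mm tall with a small strip of metal in its top face, 28 to 56 g, upright on the white foam pad. Origin at the centre of its underside, z up along its axis. All mounts are alike; three to five are present. Standing in a pocket it shows 16 mm above the pocket rim.
- mount1: Another such mount.
- mount2: Another such mount.
- mount3: Another such mount.
- mount4: Another such mount.
- pad: White foam pad, 270 x 270 x 3 mm, fixed to the table; origin at the centre of its underside. The mounts start on it.
- pin: Interlock pin, 40 g: steel shaft 8 mm in diameter and 30 mm long with a tapered tip, and above it a black round handle 18 mm in diameter and 36 mm tall. Origin at the shaft's tip, z up along the shaft to the handle. Parked upright in its holder, handle resting on the holder's top, tip 30 mm below it.
- pin_holder: Small fixed wooden block 50 x 50 x 34 mm with a 12 mm hole in its top, in which the pin is parked. Origin at the centre of its underside.
- control_box: Fixed control box, 120 mm (its x) by 160 mm (its y), top 55 mm above the table, origin at the centre of its underside. On its top: the start knob (white part, 30 mm to its -y side of the middle) and the socket (grey part, 55 mm to its +y side).
- socket (a point): Centre of the mouth of the socket, in the top of the control box: an upright hole 10 mm in diameter with a chamfered mouth, 36 mm deep; z up. Fully home, the pin's handle rests on the box and its tip lies 30 mm below this point.
- start_knob (a joint): Angle (rad) of the start knob, 0 at rest to 1.0 at its stop, growing clockwise seen from above. A spring (0.1 N m at the stop) brings it back to 0 when released.
- knob_grip (a point): Point on the start knob's axis, 78 mm above the table, to put between the finger pads: the knob is a black upright bar 42 mm long (the point's x axis), 14 mm thick (y axis), from 62 mm to 88 mm above the table; it turns with the knob.
- mirror: Bystander: ancient bronze mirror, flat disc 130 mm in diameter, 9 mm thick with a small boss. Origin under its centre.
- scale_bar: Bystander: flat photographic scale bar, white with dark squares, 100 x 24 x 5 mm. Origin under its centre.
Mind the look-alikes: they are no part of the job. What is shaped like the mount2 but orange or red is not meant.

How it is judged:
By the outcome, as a careful person would: the job done as asked, in the order asked, and still so for the second after the job is handed in, with the robot touching nothing.
Of mount0, mount1, mount2, mount3, mount4 only 3 to 5 are there at a start; the rules pass over those that are not, and their reading is None.
At some moment in a run one of mount0, mount1, mount2, mount3, mount4 may be knocked a few centimetres aside while the robot is not near it.
It also fails if it takes over 210 s, if anything falls off the work surface, if the arm or the gripper's body presses on something with over 40 N, if the wrist force passes 120 N, or if a joint passes its speed limit or range.

## Working session

There is one attempt and no reset: what is moved stays moved. The work goes in short steps, Python scripts to look and compute and a tool call to move; the robot and the scene stay as the last step left them, time stands still between calls to the robot, and variables do not carry over. Pictures are saved under pics/ and viewed, about 12 in all and at most 16, crops included, and the job is handed in when it is done.

Besides the shell and the picture viewer there is one more tool, called after "Emit:" as name(argument=value, ...) on one line, values as JSON. jog_arm: Moves the arm, as the interface text tells. Its arguments: {"type":"object","properties":{"commands":{"type":"array"},"gripper":{"type":"number"},"newtons":{"type":"number"}},"required":["commands"]}

```bash
ls; mkdir -p pics; python3 - <<'E'
from bench import bot, eyes
import cv2,numpy as np
o=bot.get_obs(); print({k:np.round(v,3) for k,v in o.items()})
for n in ("scene","top"):
    c=eyes.read_camera(n); cv2.imwrite(f"pics/{n}0.png",c["frame"][:,:,::-1]); np.savez(f"pics/{n}0.npz",**c)
    print(n,c["intrinsics"],c["dist"],np.round(c["camera_from_world"],3))
E
```

```text
pics
{'time_s': np.float64(0.0), 'q': array([ 1.011,  0.427,  0.074,  1.607, -0.034,  1.111, -0.067]), 'joint_velocities': array([-0.001,  0.002,  0.001,  0.001, -0.001,  0.   ,  0.001]), 'effort': array([ 1.0000e-03, -9.4985e+01,  3.7610e+00, -4.6352e+01,  1.9000e-02,
        1.0000e-02,  0.0000e+00]), 'tcp_pos': array([ 0.269, -0.619,  0.231]), 'ee_rot': array([-0.143, -0.692, -0.144,  0.692]), 'contact_force': array([0.356, 0.461, 0.684]), 'wrist_torque': array([0.002, 0.014, 0.011]), 'grip_width': np.float64(0.085)}
scene [[524.42301866   0.         320.23900815]
 [  0.         524.42301866 249.67209931]
 [  0.           0.           1.        ]] [-0.10650113  0.          0.          0.          0.        ] [[-0.804  0.595 -0.015  0.439]
 [-0.368 -0.477  0.799  0.152]
 [ 0.468  0.647  0.602 -1.542]
 [ 0.     0.     0.     1.   ]]
top [[562.8272376   0.        314.4661577]
 [  0.        562.8272376 231.6665311]
 [  0.          0.          1.       ]] [0.05572997 0.         0.         0.         0.        ] [[-0.006 -1.    -0.004  0.011]
 [ 0.995 -0.006  0.096 -0.583]
 [-0.096 -0.004  0.995 -1.268]
 [ 0.     0.     0.     1.   ]]
```

View pics/top0.png

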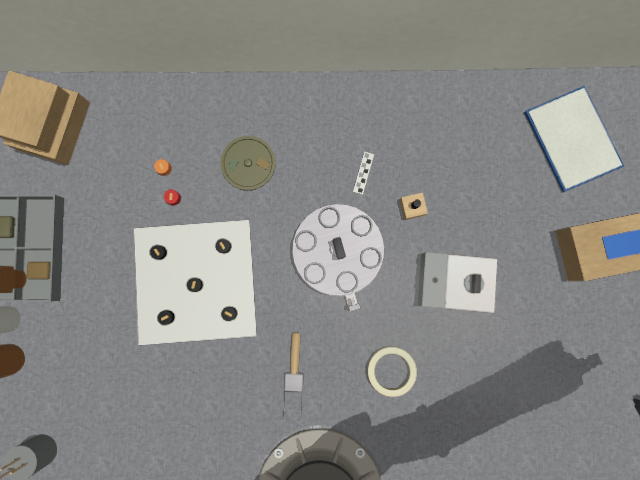

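View pics/scene0.png

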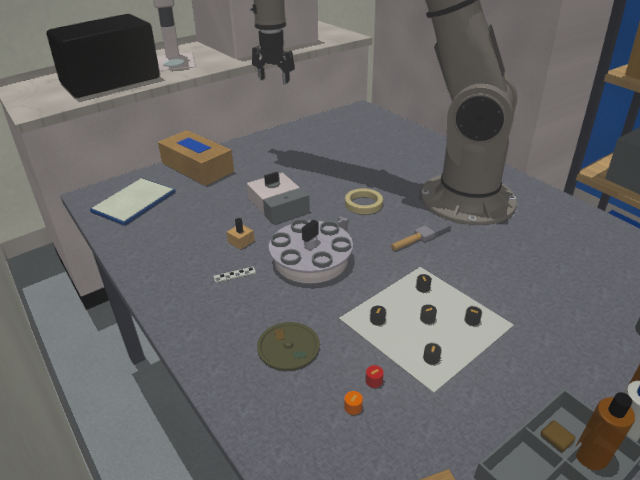

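The top view shows five black mounts on the pad: (158,252), (223,246), (195,285), (166,317) and (229,313). The look-alikes are orange (162,167) and red (172,197), both off the pad. The wheel is at (338,249), its pointer at (352,302), the pin at (415,204), and the box at (460,282).

```bash
cat > h.py <<'E'
import numpy as np, cv2
from scipy.spatial.transform import Rotation as R
from bench import bot, eyes
def cloud(c, pose=None):
    d=c["depth"]; K=c["intrinsics"]; v,u=np.nonzero(d>0); z=d[v,u]
    n=cv2.undistortPoints(np.stack([u,v],1).astype(np.float64)[:,None],K,np.asarray(c["dist"],float))[:,0]
    p=np.stack([n[:,0]*z,-n[:,1]*z,-z],1)
    if "mount" in c:
        T=np.eye(4); T[:3,:3]=rot(pose); T[:3,3]=pose["tcp_pos"]; M=T@c["mount"]
    else: M=np.linalg.inv(c["camera_from_world"])
    return p@M[:3,:3].T+M[:3,3], c["frame"][v,u].astype(int), np.stack([u,v],1)
def rot(o):
    q=o["ee_rot"]; return R.from_quat([q[1],q[2],q[3],q[0]]).as_matrix()
def box(P,lo,hi): return np.all((P>lo)&(P<hi),1)
def circ(p):
    A=np.c_[2*p,np.ones(len(p))]; s=np.linalg.lstsq(A,(p**2).sum(1),rcond=None)[0]
    return s[:2],np.sqrt(s[2]+s[:2]@s[:2])
def yaw(o): y=rot(o)[:,1]; return np.arctan2(y[1],y[0])
E
python3 - <<'E'
from h import *
o=bot.get_obs(); print("rot",np.round(rot(o),3))
for n in ("top","scene"):
    c=dict(np.load(f"pics/{n}0.npz")); P,C,U=cloud(c)
    def at(u,v): 
        m=(abs(U[:,0]-u)<=1)&(abs(U[:,1]-v)<=1); return np.round(np.median(P[m],0),4)
    print(n)
    if n=="top":
        for k,(u,v) in dict(m0=(158,252),m1=(223,246),m2=(195,285),m3=(166,317),m4=(229,313),wheel=(325,249),hub=(338,248),ptr=(352,304),pin=(416,204),knob=(476,283),box=(455,270),sock=(435,280),org=(162,167),mirror=(248,163),sb=(364,173),case=(0,0),tool=(294,382),ring=(392,350)).items(): print(k,at(u,v))
    m=(P[:,2]>.022)&(P[:,2]<.04)&(P[:,1]>0.1)&(P[:,1]<.5)&(P[:,0]>.35)&(P[:,0]<.66)&(C.max(1)<190)
    im=np.zeros((480,640),np.uint8); im[U[m,1],U[m,0]]=1
    L,lab,st,_=cv2.connectedComponentsWithStats(im)
    for i in range(1,L):
        if st[i,4]<20: continue
        q=P[m][lab[U[m,1],U[m,0]]==i]; q=q[q[:,2]>np.percentile(q[:,2],80)-.003]
        (cx,cy),r=cv2.minEnclosingCircle(q[:,:2].astype(np.float32)); print(i,st[i,4],np.round([cx,cy,r,q[:,2].mean()],4),np.round(q.mean(0),4))
E
```

```text
rot [[-0.001  0.398 -0.917]
 [ 0.001 -0.917 -0.398]
 [-1.    -0.001  0.   ]]
top
m0 [0.538  0.3645 0.0314]
m1 [0.5508 0.2165 0.0329]
m2 [0.4624 0.2791 0.0322]
m3 [0.3913 0.3425 0.0332]
m4 [0.3989 0.2009 0.0314]
wheel [ 0.5412 -0.0164  0.0504]
hub [ 0.5393 -0.0435  0.1097]
ptr [ 0.4178 -0.0754  0.0532]
pin [ 0.6393 -0.2199  0.0705]
knob [ 0.4632 -0.3407  0.0879]
box [ 0.4923 -0.3058  0.0542]
sock [ 0.4705 -0.2637  0.0409]
org [0.7356 0.3606 0.028 ]
mirror [0.7469 0.1627 0.015 ]
sb [ 0.7231 -0.1105  0.006 ]
case [ 1.2416  0.8598 -0.1849]
tool [0.244  0.0552 0.0216]
ring [ 0.3137 -0.166   0.022 ]
2 164 [0.5528 0.2183 0.0168 0.0327] [0.5536 0.2183 0.0327]
3 170 [0.5401 0.3684 0.0171 0.0329] [0.5399 0.3685 0.0329]
4 172 [0.4645 0.2819 0.0168 0.0332] [0.465  0.2823 0.0332]
5 170 [0.3987 0.2029 0.0164 0.0333] [0.3986 0.2029 0.0333]
6 181 [0.3891 0.3469 0.0168 0.0323] [0.3898 0.3468 0.0323]
scene
1 152 [0.3993 0.2044 0.0192 0.0313] [0.4004 0.2035 0.0313]
2 178 [0.4669 0.2824 0.018  0.0307] [0.466  0.2835 0.0307]
3 174 [0.5531 0.2188 0.0174 0.031 ] [0.554  0.2194 0.031 ]
4 172 [0.3919 0.3481 0.0182 0.0315] [0.3926 0.3477 0.0315]
5 229 [0.5404 0.3667 0.0186 0.0316] [0.5404 0.368  0.0316]
6 36 [0.6588 0.3381 0.0118 0.0288] [0.6569 0.3372 0.0288]
```

```bash
cat > fix.py <<'E'
from h import *
from scipy.optimize import least_squares
def rect(q): 
    (c,s,a)=cv2.minAreaRect((q[:,:2]*1000).astype(np.float32)); 
    if s[0]<s[1]: a+=90; s=s[::-1]
    return np.round([*c,*s,a],1)
for n in ("top","scene"):
    c=dict(np.load(f"pics/{n}0.npz")); P,C,U=cloud(c); print(n)
    P=P-[0,0,np.median(P[box(P,[.6,.25,-.02],[.7,.3,.02]),2])]
    W=P[box(P,[.4,-.18,.04],[.66,.09,.2])]
    rim=W[(W[:,2]>.0595)&(W[:,2]<.066)]
    rim=rim[np.linalg.norm(rim[:,:2]-[.538,-.043],axis=1)>.045]
    def f(x):
        a=x[2]+np.arange(6)*np.pi/3; cc=x[:2]+.075*np.c_[np.cos(a),np.sin(a)]
        return np.linalg.norm(rim[:,None,:2]-cc,axis=2).min(1)-.022
    best=min((least_squares(f,[.535,-.043,a],loss="soft_l1",f_scale=.002) for a in np.arange(0,1.05,.15)),key=lambda s:s.cost)
    a=best.x[2]; print("wheel",np.round(best.x[:2],4),"pocket ang",np.round(np.rad2deg(a),1)%60,"rms",best.fun.std(),len(rim))
    hub=W[W[:,2]>.103]; print("hub",rect(hub),hub[:,2].mean(),len(hub))
    pt=P[box(P,[.39,-.11,.048],[.437,-.03,.06])]; print("ptr",rect(pt),pt.mean(0),len(pt))
    ax=best.x[:2]; d=np.linalg.norm(P[:,:2]-ax,axis=1); s=(d>.106)&(d<.13)&(P[:,2]>.045)&(P[:,2]<.06); v=P[s,:2].mean(0)-ax; print("ptr2",np.rad2deg(np.arctan2(v[1],v[0])),s.sum())
    B=P[box(P,[.36,-.46,.045],[.58,-.2,.12])]; k=B[B[:,2]>.082]; print("knob",rect(k),k[:,2].mean(),len(k))
    t=B[(B[:,2]<.06)&(B[:,2]>.05)]; print("box",rect(t),t[:,2].mean())
    h=P[box(P,[.6,-.26,.06],[.7,-.17,.09])]; q=h[h[:,2]>.066]; print("pin",rect(q),q[:,2].mean(),len(q)); 
    b=P[box(P,[.6,-.27,.03],[.7,-.16,.038])]; print("holder",rect(b),b[:,2].mean())
    m=box(P,[.4,-.3,.0],[.55,-.22,.045]); s=(C[:,0]<60)&box(P,[.44,-.285,.0],[.50,-.24,.06]); print("sock",P[s].mean(0),s.sum())
E
python3 fix.py; python3 - <<'E'
import cv2
a=cv2.imread('pics/top0.png'); cv2.imwrite('pics/crop1.png',cv2.hconcat([cv2.resize(a[190:320,280:420],(420,390),interpolation=2),cv2.resize(a[190:320,390:510],(360,390),interpolation=2)]))
E
```

```text
top
wheel [ 0.5409 -0.0452] pocket ang 15.099999999999994 rms 0.0019563888678409778 518
hub [540.8 -45.5  45.5  17.9  15. ] 0.10755603724263878 171
ptr [416.1 -80.8  26.8  21.7 165.7] [ 0.41549372 -0.07862022  0.05337552] 69
ptr2 -165.0683001173884 29
knob [ 464.1 -344.1   41.4   15.9  175.1] 0.08729997199612809 133
box [ 465.7 -313.7  161.9  121.7   84.7] 0.0549581510881969
pin [ 642.8 -220.9   16.9   15.1  126.4] 0.07007179703697637 46
holder [ 642.3 -221.3   50.7   50.1  102.5] 0.03395676891141687
sock [nan nan nan] 0
scene
wheel [ 0.5421 -0.0449] pocket ang 14.900000000000006 rms 0.0019802237220047096 484
hub [541.3 -44.9  45.6  18.7  14.1] 0.10760905703201161 103
ptr [421.1 -81.9  29.4  27.3 178.2] [ 0.41763056 -0.07753133  0.05360267] 51
ptr2 -161.29105268438758 29
knob [ 464.8 -345.8   41.3   18.8  173.6] 0.08742901529008683 62
box [ 467.  -314.4  168.2  124.6   84.5] 0.055816936443773495
pin [ 644.2 -221.5   18.2   15.    83.4] 0.06991994543456809 31
holder [ 643.5 -222.6   54.8   52.8  102.4] 0.034264294920555015
sock [nan nan nan] 0fix.py:25: RuntimeWarning: Mean of empty slice.
  m=box(P,[.4,-.3,.0],[.55,-.22,.045]); s=(C[:,0]<60)&box(P,[.44,-.285,.0],[.50,-.24,.06]); print("sock",P[s].mean(0),s.sum())
  ret = um.true_divide(
```

View pics/crop1.png

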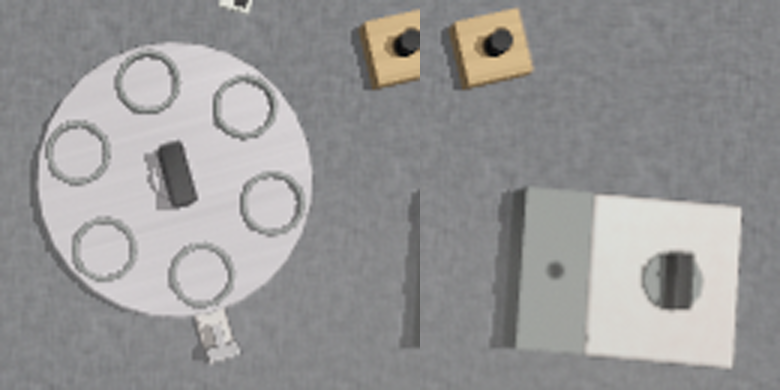

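The crop confirms the parts. The wheel shows six cups, with the pointer at the bottom centre and the hub bar lined up with it. The socket is the dark hole at crop (555,270), the knob is at (675,280), and the pin handle is at (498,42). My choice is all five black mounts on the pad. I'll go over mount (0.553, 0.218) first.

Emit:
jog_arm(commands=[[0,0,0,0.104],[0,0,0,0.104],[0,0,0,0.104],[0,0,0,0.1],[0,-38,-13,0],[0,-38,-13,0],[0,-38,-13,0],[0,-38,-13,0],[0,-38,-13,0],[0,-38,-13,0],[0,-38,-13,0],[0,-38,-13,0]], gripper=-1, newtons=40)

```text
time_s: 1.1
tcp_pos: [0.3763, -0.3118, 0.2252]
ee_rot: [0.014, -0.704, 0.011, 0.71]
contact_force: [1.4, -0.5, 0.3]
grip_width: 0.0853
```

Emit:
jog_arm(commands=[[0,-38,-13,0],[0,-38,-13,0],[0,-38,-13,0],[0,-38,-13,0],[0,-38,-13,0],[0,-38,-13,0],[0,-38,-13,0],[0,-38,-13,0],[0,-38,-13,0],[0,-38,-13,0],[0,-38,-13,0],[0,-38,-13,0]])

```text
time_s: 2.1
tcp_pos: [0.5484, 0.1577, 0.2254]
ee_rot: [0.014, -0.704, 0.013, 0.71]
contact_force: [1.2, -1.2, -0.6]
grip_width: 0.0855
```

Emit:
jog_arm(commands=[[10,-30,-4,0],[30,-31,0,0],[30,0,0,0],[30,0,0,0],[0,0,0,0],[0,0,0,0]])

```text
time_s: 2.6
tcp_pos: [0.5543, 0.232, 0.124]
ee_rot: [0.012, -0.704, 0.007, 0.71]
contact_force: [0.2, 0.2, 0.5]
grip_width: 0.0854
```

```bash
cat >> h.py <<'E'
def wrap(a): return (a+np.pi/2)%np.pi-np.pi/2
def wrap2(a): return (a+np.pi)%(2*np.pi)-np.pi
def goto(x,y,z,yawdeg=None,o=None):
    o=o or bot.get_obs(); D=rot(o).T@(np.array([x,y,z])-o["tcp_pos"])*1000
    print("t",round(float(o["time_s"]),2),"tcp",np.round(o["tcp_pos"],4),"yaw",round(np.rad2deg(yaw(o)),1),"tilt",np.round(rot(o)[:2,0],3),"delta mm",np.round(D,1),"roll",None if yawdeg is None else np.round(-wrap2(np.deg2rad(yawdeg)-yaw(o)),3))
def mounts(n="scene",zlo=.022,zhi=.04,lo=(.33,.1),hi=(.72,.55),c=None,pose=None):
    if c is None: pose=bot.get_obs(); c=eyes.read_camera(n)
    P,C,U=cloud(c,pose); m=(P[:,2]>zlo)&(P[:,2]<zhi)&np.all((P[:,:2]>lo)&(P[:,:2]<hi),1)&(C.max(1)<190)&(C[:,0]<C[:,1]+60)
    im=np.zeros((480,640),np.uint8); im[U[m,1],U[m,0]]=1; im=cv2.morphologyEx(im,cv2.MORPH_CLOSE,np.ones((3,3),np.uint8))
    L,lab,st,_=cv2.connectedComponentsWithStats(im); out=[]
    for i in range(1,L):
        if st[i,4]<60: continue
        q=P[m][lab[U[m,1],U[m,0]]==i]; q=q[q[:,2]>np.percentile(q[:,2],80)-.003]
        (cx,cy),r=cv2.minEnclosingCircle(q[:,:2].astype(np.float32)); print(n,st[i,4],np.round([cx,cy,r,q[:,2].mean()],4)); out.append((cx,cy))
    return c
E
python3 - <<'E'
from h import *
c=mounts("wrist"); cv2.imwrite("pics/w1.png",c["frame"][:,:,::-1]); print(c["mount"].round(3))
mounts("scene"); goto(.553,.2185,.016,-90)
E
```

```text
wrist 2077 [0.5512 0.2193 0.0171 0.0307]
wrist 1982 [0.5373 0.3679 0.0175 0.0307]
wrist 1662 [0.4625 0.2836 0.0176 0.0307]
wrist 146 [0.4079 0.2044 0.0124 0.0255]
[[ 0.     0.282 -0.959 -0.142]
 [ 1.    -0.     0.    -0.   ]
 [-0.    -0.959 -0.282 -0.07 ]
 [ 0.     0.     0.     1.   ]]
scene 155 [0.4002 0.2019 0.019  0.0312]
scene 175 [0.467  0.2828 0.0178 0.0308]
scene 176 [0.5548 0.2193 0.0181 0.0313]
scene 174 [0.3915 0.3457 0.018  0.0312]
scene 223 [0.5404 0.3671 0.0181 0.0316]
t 2.7 tcp [0.5548 0.2316 0.125 ] yaw -91.6 tilt [-0.006  0.008] delta mm [108.9  14.1   0.7] roll -0.028
```

View pics/w1.png

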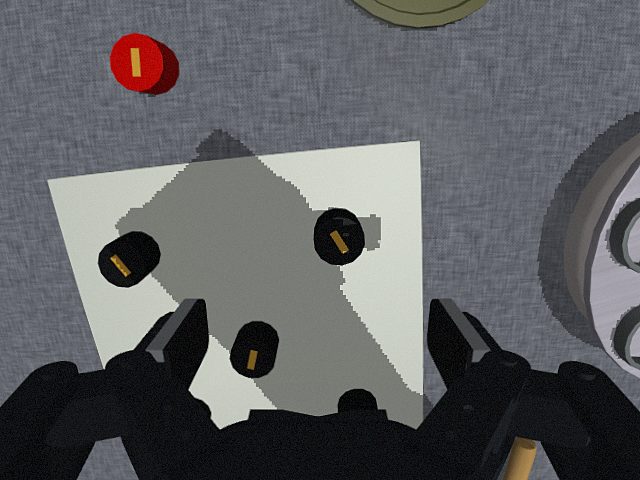

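The wrist picture shows my mount at (340,236), ringed by white pad and clear of the other mounts. The red look-alike is at (137,62), off the pad. The three cameras agree within 3 mm.

Emit:
jog_arm(commands=[[10,14,1,-0.028],[25,0,0,0],[25,0,0,0],[25,0,0,0],[15,0,0,0],[8,0,0,0],[0,0,0,0],[0,0,0,0]])

```text
time_s: 3.37
tcp_pos: [0.5645, 0.2158, 0.0298]
ee_rot: [-0.007, 0.713, 0.002, -0.701]
contact_force: [-0.5, 0.4, 1.0]
grip_width: 0.0855
```

```bash
python3 - <<'E'
from h import *
goto(.553,.219,.016,-90)
E
```

```text
t 3.37 tcp [0.5645 0.2158 0.0298] yaw -90.4 tilt [0.016 0.014] delta mm [13.7 -2.9 11.8] roll -0.007
```

Emit:
jog_arm(commands=[[4,-3,6,0],[5,0,5,0],[4,0,0,0],[0,0,0,0]])

```text
time_s: 3.7
tcp_pos: [0.5552, 0.22, 0.0203]
ee_rot: [-0.009, 0.715, 0.003, -0.699]
contact_force: [-0.8, -0.5, 0.2]
grip_width: 0.0854
```

```bash
python3 - <<'E'
from h import *
goto(.553,.219,.016,-90)
E
```

```text
t 3.7 tcp [0.5552 0.22   0.0203] yaw -90.5 tilt [0.022 0.016] delta mm [4.2 1.1 2.3] roll -0.008
```

Emit:
jog_arm(commands=[[4,1,2,0],[0,0,0,0]])

```text
time_s: 3.87
tcp_pos: [0.5531, 0.2193, 0.0163]
ee_rot: [-0.009, 0.715, 0.003, -0.699]
contact_force: [-0.5, -0.8, -0.8]
grip_width: 0.0857
```

Emit:
jog_arm(commands=[[0,0,0,0],[0,0,0,0],[0,0,0,0],[0,0,0,0],[0,0,0,0],[0,0,0,0]], gripper=1, newtons=40)

```text
time_s: 4.37
tcp_pos: [0.5535, 0.2193, 0.0167]
ee_rot: [-0.009, 0.715, 0.003, -0.699]
contact_force: [-0.1, 0.3, -0.5]
grip_width: 0.0313
```

```bash
python3 - <<'E'
from h import *
goto(.469,-.0645,.140,-90); print(bot.get_obs()["grip_width"])
E
```

```text
t 4.37 tcp [0.5535 0.2193 0.0167] yaw -90.5 tilt [0.023 0.016] delta mm [-129.7  282.5   79.2] roll -0.008
0.031258020927766215
```

Emit:
jog_arm(commands=[[-20,0,0,0],[-30,0,0,0],[-30,0,0,0],[-30,0,0,0],[0,0,0,0],[0,0,0,0]])

```text
time_s: 4.87
tcp_pos: [0.5498, 0.2172, 0.13]
ee_rot: [-0.008, 0.714, 0.002, -0.7]
contact_force: [0.8, -0.2, -1.6]
grip_width: 0.0314
```

```bash
python3 - <<'E'
from h import *
c=eyes.read_camera("wrist"); cv2.imwrite("pics/w2.png",c["frame"][200:,:,::-1])
goto(.469,-.0645,.140,-90); print(bot.get_obs()["grip_width"])
E
```

```text
t 4.92 tcp [0.5502 0.2174 0.1302] yaw -90.4 tilt [0.02  0.015] delta mm [-15.7 282.3  78.7] roll -0.008
0.03162469365042912
```

View pics/w2.png

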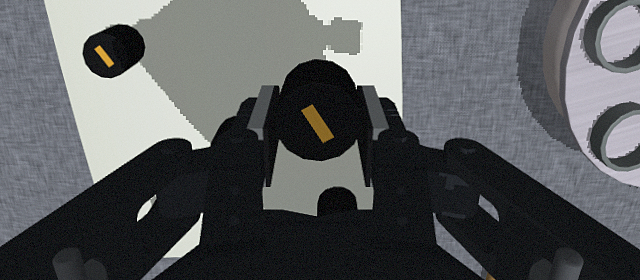

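```bash
cat >> h.py <<'E'
def held():
    o=bot.get_obs(); c=eyes.read_camera("wrist"); P,C,U=cloud(c,o); Q=(P-o["tcp_pos"])@rot(o)
    m=box(Q,[-.05,-.019,-.04],[.02,.019,.03])&(U[:,1]>200)&(C.max(1)<200); q=Q[m]
    top=np.percentile(q[:,0],3)
    t=q[(abs(q[:,0]-np.median(q[:,0]))<.004)]
    print("held x med",np.round(np.median(q[:,0])*1000,1),"y",np.round(np.percentile(t[:,1],[2,98])*1000,1),"z",np.round(np.percentile(t[:,2],[2,98])*1000,1),len(t))
    return Q,C,U,q
E
python3 - <<'E'
from h import *
Q,C,U,q=held()
h,e=np.histogram(q[:,0],30); print([(round(a*1000),b) for a,b in zip(e,h) if b>20])
E
```

```text
held x med -14.2 y [-16.1  15.6] z [-14.1  16.3] 5862
[(-50, np.int64(62)), (-48, np.int64(51)), (-46, np.int64(118)), (-44, np.int64(109)), (-41, np.int64(121)), (-39, np.int64(743)), (-37, np.int64(247)), (-35, np.int64(161)), (-33, np.int64(155)), (-31, np.int64(163)), (-29, np.int64(144)), (-26, np.int64(157)), (-24, np.int64(133)), (-22, np.int64(131)), (-20, np.int64(123)), (-18, np.int64(141)), (-16, np.int64(4186)), (-14, np.int64(1393)), (-12, np.int64(214)), (-9, np.int64(209)), (-7, np.int64(183)), (-5, np.int64(181)), (-3, np.int64(150)), (-1, np.int64(133)), (1, np.int64(106)), (3, np.int64(119)), (6, np.int64(117)), (8, np.int64(107)), (10, np.int64(107)), (12, np.int64(69))]
```

The mount is held centred, with its top 15 mm above the TCP. I'll carry it to the pointer.

Emit:
jog_arm(commands=[[-2,28,8,0],[-2,36,10,0],[-2,36,10,0],[-2,36,10,0],[-2,36,10,0],[-2,36,10,0],[-2,36,10,0],[0,28,8,0],[0,10,3,0],[0,0,0,0],[0,0,0,0]])

```text
time_s: 5.88
tcp_pos: [0.4581, -0.0747, 0.1256]
ee_rot: [-0.008, 0.708, 0.004, -0.706]
contact_force: [0.1, 0.5, -0.7]
grip_width: 0.0312
```

```bash
python3 - <<'E'
from h import *
goto(.469,-.0645,.0635,-90)
E
```

```text
t 5.88 tcp [ 0.4581 -0.0747  0.1256] yaw -90.3 tilt [0.002 0.017] delta mm [ 62.3  -9.2 -10.8] roll -0.005
```

Emit:
jog_arm(commands=[[10,-9,-10,0],[10,0,0,0],[0,0,0,0]])

```text
time_s: 6.13
tcp_pos: [0.4685, -0.0631, 0.1038]
ee_rot: [-0.008, 0.707, 0.005, -0.707]
contact_force: [-0.0, -0.9, -1.0]
grip_width: 0.0313
```

```bash
cat >> h.py <<'E'
from scipy.optimize import least_squares
def wheel(n="wrist",a0=15,save=None):
    o=bot.get_obs(); c=eyes.read_camera(n); P,C,U=cloud(c,o)
    if save: cv2.imwrite(save,c["frame"][:,:,::-1])
    r=np.linalg.norm(P[:,:2]-[.5414,-.0451],axis=1); rim=P[(P[:,2]>.059)&(P[:,2]<.066)&(r>.045)&(r<.105)]
    if n=="wrist": rim=rim[np.linalg.norm(rim[:,:2]-o["tcp_pos"][:2],axis=1)>.055]
    def f(x):
        a=x[2]+np.arange(6)*np.pi/3; cc=x[:2]+.075*np.c_[np.cos(a),np.sin(a)]
        return np.linalg.norm(rim[:,None,:2]-cc,axis=2).min(1)-.022
    b=least_squares(f,[.5414,-.0451,np.deg2rad(a0)],loss="soft_l1",f_scale=.002)
    a=np.deg2rad(195); print(n,"wheel",np.round(b.x[:2],4),"ang",round(np.rad2deg(b.x[2]),1),"rms",round(b.fun.std()*1e3,2),len(rim),"ptr",np.round(b.x[:2]+.075*np.array([np.cos(a),np.sin(a)]),4))
    return P,C,U
E
python3 - <<'E'
from h import *
goto(.469,-.0645,.0635,-90)
wheel("wrist",save="pics/w3.png"); wheel("scene"); 
E
```

```text
t 6.13 tcp [ 0.4685 -0.0631  0.1038] yaw -90.2 tilt [0.001 0.018] delta mm [40.3  2.1 -0.5] roll -0.004
wrist wheel [ 0.539  -0.0455] ang 15.2 rms 1.27 8820 ptr [ 0.4666 -0.0649]
scene wheel [ 0.5421 -0.045 ] ang 15.1 rms 1.96 506 ptr [ 0.4697 -0.0644]
```

Emit:
jog_arm(commands=[[10,2,0,0],[12,0,0,0],[8,0,0,0],[0,0,0,0]])

```text
time_s: 6.57
tcp_pos: [0.4696, -0.0641, 0.074]
ee_rot: [-0.007, 0.708, 0.006, -0.706]
contact_force: [-0.0, 0.4, -1.1]
grip_width: 0.0315
```

```bash
python3 - <<'E'
from h import *
goto(.4685,-.0647,.0635,-90)
E
```

```text
t 6.57 tcp [ 0.4696 -0.0641  0.074 ] yaw -90.1 tilt [0.004 0.018] delta mm [10.5  0.8  1.1] roll -0.002
```

Emit:
jog_arm(commands=[[3,1,1,0],[4,0,0,0],[4,0,0,0],[0,0,0,0]])

```text
time_s: 6.9
tcp_pos: [0.4691, -0.0652, 0.0628]
ee_rot: [-0.007, 0.709, 0.006, -0.705]
contact_force: [0.1, -0.8, 0.6]
grip_width: 0.0316
```

```bash
python3 - <<'E'
from h import *
goto(.4685,-.0647,.0635,-90); print(bot.get_obs()["contact_force"])
E
```

```text
t 6.9 tcp [ 0.4691 -0.0652  0.0628] yaw -90.1 tilt [0.005 0.018] delta mm [-0.7 -0.6  0.6] roll -0.002
[ 0.08226631 -0.82647003  0.64200265]
```

Emit:
jog_arm(commands=[[0,0,0,0],[0,0,0,0],[0,0,0,0],[-8,0,0,0],[-20,0,0,0],[-30,0,0,0],[-10,-7,-24,0],[0,-7,-24,0],[0,-5,-22,0],[0,0,0,-0.12],[0,0,0,-0.12],[0,0,0,0]], gripper=-0.3)

```text
time_s: 7.9
tcp_pos: [0.5419, -0.0468, 0.1407]
ee_rot: [0.081, 0.705, 0.092, -0.698]
contact_force: [-0.4, 0.1, -0.4]
grip_width: 0.0558
```

```bash
python3 - <<'E'
from h import *
goto(.5414,-.0451,.082,-75); print(bot.get_obs()["grip_width"])
c=eyes.read_camera("scene"); cv2.imwrite("pics/s1.png",cv2.resize(c["frame"][190:300,230:390,::-1],(800,550))); P,C,U=cloud(c)
m=np.linalg.norm(P[:,:2]-[.469,-.0645],axis=1)<.017; print("z mount top",np.percentile(P[m,2],[5,50,95]),m.sum())
E
```

```text
t 7.9 tcp [ 0.5419 -0.0468  0.1407] yaw -75.9 tilt [0.008 0.018] delta mm [58.7 -0.9  0.8] roll -0.016
0.05582217510115589
z mount top [0.06072762 0.0781139  0.60163228] 190
```

View pics/s1.png

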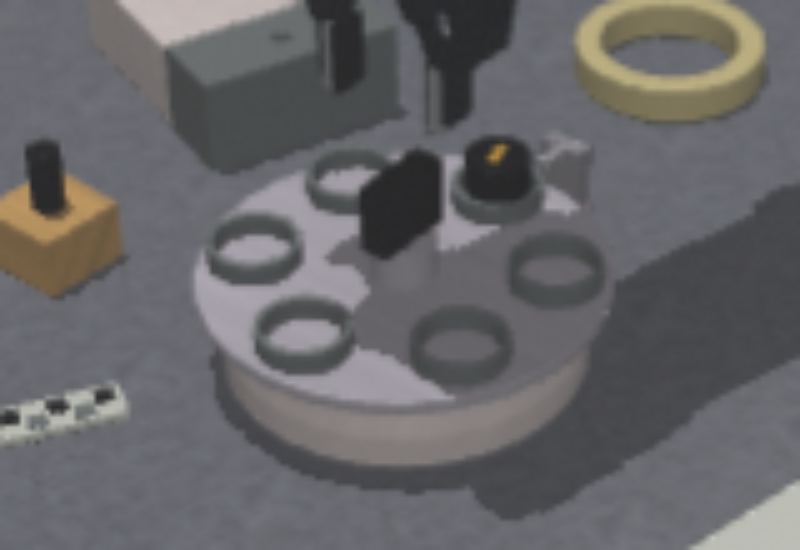

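The scene crop shows the first mount seated in the cup beside the pointer (500,170), top at 78 mm. Next I'll grip the hub and turn one click.

Emit:
jog_arm(commands=[[20,-1,1,-0.016],[20,0,0,0],[14,0,0,0],[2,0,0,0],[0,0,0,0]])

```text
time_s: 8.37
tcp_pos: [0.5405, -0.0464, 0.0854]
ee_rot: [0.076, 0.707, 0.087, -0.698]
contact_force: [-0.2, -0.3, 0.1]
grip_width: 0.0555
```

```bash
python3 - <<'E'
from h import *
goto(.5414,-.0451,.082,-75); print(bot.get_obs()["grip_width"])
E
```

```text
t 8.37 tcp [ 0.5405 -0.0464  0.0854] yaw -76.7 tilt [0.01  0.017] delta mm [ 3.4 -1.  -1.2] roll -0.03
0.05551348569356796
```

Emit:
jog_arm(commands=[[3,-1,-1,-0.03],[0,0,0,0]])

```text
time_s: 8.53
tcp_pos: [0.5413, -0.0453, 0.0835]
ee_rot: [0.087, 0.706, 0.097, -0.697]
contact_force: [-0.5, -0.2, 0.1]
grip_width: 0.0552
```

Emit:
jog_arm(commands=[[0,0,0,0],[0,0,0,0],[0,0,0,0],[0,0,0,0],[0,0,0,0],[0,0,0,0]], gripper=1, newtons=80)

```text
time_s: 9.03
tcp_pos: [0.5422, -0.045, 0.0857]
ee_rot: [0.087, 0.707, 0.097, -0.696]
contact_force: [1.3, 2.1, -5.1]
grip_width: 0.0166
```

```bash
python3 - <<'E'
from h import *
goto(.5414,-.0451,.082,-135); print(bot.get_obs()["grip_width"],bot.get_obs()["contact_force"])
E
```

```text
t 9.03 tcp [ 0.5422 -0.045   0.0857] yaw -75.1 tilt [0.013 0.016] delta mm [ 3.7 -0.1  0.8] roll 1.045
0.016604433059655806 [ 1.25977111  2.12176063 -5.08161448]
```

Emit:
jog_arm(commands=[[0,0,0,0.1],[0,0,0,0.12],[0,0,0,0.12],[0,0,0,0.12],[0,0,0,0.12],[0,0,0,0.12],[0,0,0,0.12],[0,0,0,0.1]])

```text
time_s: 9.7
tcp_pos: [0.5419, -0.0464, 0.0857]
ee_rot: [-0.247, 0.668, -0.234, -0.662]
contact_force: [0.4, 1.7, -3.3]
grip_width: 0.0164
```

```bash
python3 - <<'E'
from h import *
goto(.5414,-.0451,.082,-135); print(bot.get_obs()["grip_width"],bot.get_obs()["contact_force"],bot.get_obs()["wrist_torque"])
E
```

```text
t 9.7 tcp [ 0.5419 -0.0464  0.0857] yaw -129.8 tilt [0.013 0.014] delta mm [ 3.7 -0.6  1.2] roll 0.092
0.016403290829132316 [ 0.35210558  1.65992432 -3.30950277] [-0.89100929  0.09429272  0.01417973]
```

Emit:
jog_arm(commands=[[0,0,0,0.09],[0,0,0,0]])

```text
time_s: 9.87
tcp_pos: [0.5418, -0.0464, 0.0857]
ee_rot: [-0.28, 0.654, -0.267, -0.65]
contact_force: [1.7, 0.1, -4.6]
grip_width: 0.0162
```

Emit:
jog_arm(commands=[[0,0,0,0],[0,0,0,0],[0,0,0,0],[-15,0,0,0],[-30,0,0,-0.1],[-15,0,0,-0.12],[0,0,0,-0.12],[0,0,0,-0.12],[0,0,0,-0.12],[0,0,0,-0.12],[0,0,0,-0.1],[0,0,0,0]], gripper=-0.3)

```text
time_s: 10.87
tcp_pos: [0.5423, -0.0484, 0.1512]
ee_rot: [0.016, 0.713, 0.025, -0.701]
contact_force: [0.5, -1.0, 0.3]
grip_width: 0.0556
```

```bash
python3 - <<'E'
from h import *
wheel("wrist"); wheel("scene"); mounts("scene"); goto(.4655,.2825,.1,-90)
E
```

```text
wrist wheel [ 0.5392 -0.0453] ang 15.0 rms 1.42 6515 ptr [ 0.4667 -0.0647]
scene wheel [ 0.5419 -0.0452] ang 15.3 rms 2.48 497 ptr [ 0.4695 -0.0646]
scene 151 [0.3993 0.203  0.0181 0.0312]
scene 179 [0.4654 0.2824 0.0177 0.031 ]
scene 181 [0.3926 0.3468 0.0177 0.0314]
scene 225 [0.5402 0.3676 0.0178 0.0316]
t 11.02 tcp [ 0.5422 -0.0484  0.151 ] yaw -87.2 tilt [0.016 0.013] delta mm [  54.1 -333.6   61.4] roll 0.049
```

Emit:
jog_arm(commands=[[0,0,0,0.049],[0,-28,7,0],[0,-36,9,0],[0,-36,9,0],[0,-36,9,0],[0,-36,9,0],[0,-36,9,0],[0,-36,9,0],[10,-36,7,0],[20,-28,5,0],[20,-12,2,0],[0,0,0,0]], gripper=-1)

```text
time_s: 12.02
tcp_pos: [0.4727, 0.2874, 0.1039]
ee_rot: [-0.022, 0.714, -0.011, -0.699]
contact_force: [-1.5, -0.6, -0.2]
grip_width: 0.0852
```

```bash
python3 - <<'E'
from h import *
mounts("scene",.065,.085,(.44,-.15),(.65,.06)); mounts("wrist"); goto(.4655,.2825,.016,-90)
E
```

```text
scene 137 [ 0.5415 -0.0448  0.0232  0.0814]
scene 157 [0.4902 0.0076 0.019  0.0785]
wrist 2807 [0.5374 0.3684 0.0174 0.0306]
wrist 2364 [0.4624 0.2838 0.0172 0.0307]
wrist 261 [0.3925 0.2142 0.0125 0.0306]
wrist 1954 [0.3891 0.3473 0.0174 0.0307]
t 12.12 tcp [0.4744 0.2852 0.1063] yaw -92.7 tilt [0.024 0.015] delta mm [90.   4.6 10.8] roll -0.047
```

Emit:
jog_arm(commands=[[0,3,9,-0.047],[20,0,2,0],[25,0,2,0],[25,0,2,0],[15,0,1,0],[3,0,0,0],[0,0,0,0]])

```text
time_s: 12.7
tcp_pos: [0.4684, 0.2753, 0.023]
ee_rot: [-0.012, 0.719, -0.001, -0.695]
contact_force: [0.4, 0.3, -0.3]
grip_width: 0.0852
```

```bash
python3 - <<'E'
from h import *
goto(.4652,.2828,.016,-90)
E
```

```text
t 12.7 tcp [0.4684 0.2753 0.023 ] yaw -91.1 tilt [0.035 0.015] delta mm [ 7.  -7.3  3.6] roll -0.019
```

Emit:
jog_arm(commands=[[4,-7,3,-0.019],[3,0,1,0],[0,0,0,0]])

```text
time_s: 12.95
tcp_pos: [0.4671, 0.282, 0.0188]
ee_rot: [-0.007, 0.721, 0.005, -0.693]
contact_force: [1.2, 0.9, -0.6]
grip_width: 0.0855
```

Emit:
jog_arm(commands=[[0,0,0,0],[0,0,0,0],[0,0,0,0],[0,0,0,0],[0,0,0,0],[0,0,0,0]], gripper=1, newtons=40)

```text
time_s: 13.45
tcp_pos: [0.4683, 0.2828, 0.0215]
ee_rot: [-0.007, 0.722, 0.005, -0.692]
contact_force: [-0.2, -0.3, -0.3]
grip_width: 0.0311
```

Emit:
jog_arm(commands=[[-20,0,0,0],[-30,0,0,0],[-30,0,0,0],[-30,0,0,0],[0,0,0,0]])

```text
time_s: 13.87
tcp_pos: [0.4618, 0.2802, 0.1337]
ee_rot: [-0.006, 0.72, 0.005, -0.694]
contact_force: [1.9, 1.0, -0.3]
grip_width: 0.031
```

```bash
python3 - <<'E'
from h import *
held(); goto(.4685,-.0647,.120,-90); print(bot.get_obs()["grip_width"])
E
```

```text
held x med -9.8 y [-15.9  15.4] z [-10.2  20. ] 5435
t 13.92 tcp [0.4613 0.2796 0.1316] yaw -90.1 tilt [0.035 0.014] delta mm [  7.  344.4  -7.6] roll -0.002
0.03107636367375543
```

Emit:
jog_arm(commands=[[0,28,0,0],[0,36,-1,0],[0,36,-1,0],[0,36,-1,0],[0,36,-1,0],[0,36,-1,0],[0,36,-1,0],[0,36,-1,0],[0,32,0,0],[0,20,0,0],[0,0,0,0],[0,0,0,0]])

```text
time_s: 14.92
tcp_pos: [0.4635, -0.0667, 0.1185]
ee_rot: [-0.006, 0.717, 0.006, -0.697]
contact_force: [-0.0, -0.6, -0.4]
grip_width: 0.0313
```

```bash
python3 - <<'E'
from h import *
held(); goto(.4715,-.0647,.068,-90); print(bot.get_obs()["grip_width"])
E
```

```text
held x med -9.8 y [-15.9  15.4] z [-10.2  20. ] 5435
t 14.97 tcp [ 0.4634 -0.0665  0.1184] yaw -90.0 tilt [0.029 0.016] delta mm [50.6 -1.  -6.6] roll 0.001
0.030737581285424656
```

Emit:
jog_arm(commands=[[8,-1,-5,0],[14,0,0,0],[12,0,0,0],[4,0,0,0],[0,0,0,0]])

```text
time_s: 15.38
tcp_pos: [0.4716, -0.0596, 0.0771]
ee_rot: [-0.003, 0.717, 0.008, -0.697]
contact_force: [2.2, -5.1, -0.3]
grip_width: 0.0312
```

```bash
python3 - <<'E'
from h import *
goto(.4715,-.0647,.068,-90); print(bot.get_obs()["grip_width"])
E
```

```text
t 15.38 tcp [ 0.4716 -0.0596  0.0771] yaw -89.6 tilt [0.03  0.017] delta mm [9.  5.2 0.4] roll 0.008
0.031201696617664237
```

Emit:
jog_arm(commands=[[-8,0,0,0],[0,6,0,0.008],[0,0,0,0]])

```text
time_s: 15.63
tcp_pos: [0.4717, -0.0639, 0.0845]
ee_rot: [-0.005, 0.717, 0.007, -0.697]
contact_force: [1.1, -0.5, 0.1]
grip_width: 0.0311
```

```bash
python3 - <<'E'
from h import *
held();goto(.4715,-.0647,.068,-90); print(bot.get_obs()["contact_force"])
E
```

```text
held x med -9.8 y [-15.9  15.4] z [-10.2  20. ] 5439
t 15.68 tcp [ 0.4719 -0.0634  0.0847] yaw -89.8 tilt [0.028 0.018] delta mm [16.7  1.6  0.9] roll 0.004
[ 0.45248517  0.46307887 -1.44380565]
```

Emit:
jog_arm(commands=[[4,2,1,0.004],[4,0,0,0],[4,0,0,0],[4,0,0,0],[0,0,0,0]])

```text
time_s: 16.1
tcp_pos: [0.4719, -0.0651, 0.068]
ee_rot: [-0.007, 0.718, 0.006, -0.696]
contact_force: [-7.4, -0.9, 22.5]
grip_width: 0.0312
```

```bash
python3 - <<'E'
from h import *
goto(.4715,-.0647,.068,-90); print(bot.get_obs()["contact_force"])
E
```

```text
t 16.1 tcp [ 0.4719 -0.0651  0.068 ] yaw -90.1 tilt [0.03  0.017] delta mm [-0.  -0.4  0.4] roll -0.001
[-7.43187849 -0.85489634 22.54130396]
```

Emit:
jog_arm(commands=[[0,0,0,0],[0,0,0,0],[0,0,0,0],[-8,0,0,0],[-20,0,0,0],[-30,0,0,0],[-10,-7,-24,0],[0,-7,-24,0],[0,-5,-20,0],[0,0,0,-0.1],[0,0,0,-0.12],[0,0,0,-0.12]], gripper=-0.3)

```text
time_s: 17.1
tcp_pos: [0.5401, -0.0458, 0.1445]
ee_rot: [0.117, 0.708, 0.126, -0.685]
contact_force: [-0.5, -0.1, -0.3]
grip_width: 0.0553
```

Emit:
jog_arm(commands=[[0,0,0,-0.124],[0,0,0,-0.124],[0,0,0,-0.124],[0,0,0,-0.124],[0,0,0,-0.124],[0,0,0,-0.124],[0,0,0,-0.124],[0,0,0,-0.124],[0,0,0,-0.124],[0,0,0,-0.124],[0,0,0,-0.124],[0,0,0,-0.124]])

```text
time_s: 18.1
tcp_pos: [0.5397, -0.0457, 0.1505]
ee_rot: [0.569, 0.438, 0.559, -0.415]
contact_force: [0.3, 0.1, 0.0]
grip_width: 0.0558
```

```bash
python3 - <<'E'
from h import *
mounts("scene",.068,.085,(.44,-.15),(.65,.06));mounts("top",.068,.085,(.44,-.15),(.65,.06)); goto(.5414,-.0451,.083,45)
E
```

```text
scene 126 [ 0.4703 -0.0648  0.0188  0.0784]
scene 125 [ 0.5464 -0.0399  0.0222  0.0825]
scene 135 [0.4896 0.0087 0.0187 0.0787]
top 186 [0.4878 0.0077 0.0166 0.0801]
t 18.2 tcp [ 0.5397 -0.0459  0.1504] yaw 15.6 tilt [0.031 0.017] delta mm [67.4 -0.5  0.2] roll -0.514
```

Second mount is seated, top at 78 mm.

Emit:
jog_arm(commands=[[0,0,0,-0.12],[0,0,0,-0.12],[0,0,0,-0.12],[0,0,0,-0.12],[15,0,0,-0.03],[20,0,0,0],[18,0,0,0],[6,0,0,0],[0,0,0,0]])

```text
time_s: 18.95
tcp_pos: [0.5422, -0.0462, 0.0927]
ee_rot: [0.659, 0.288, 0.641, -0.27]
contact_force: [0.1, -0.4, -0.4]
grip_width: 0.0555
```

```bash
python3 - <<'E'
from h import *
goto(.5414,-.0451,.083,45)
E
```

```text
t 18.95 tcp [ 0.5422 -0.0462  0.0927] yaw 43.5 tilt [0.034 0.014] delta mm [ 9.7 -0.2 -1.5] roll -0.026
```

Emit:
jog_arm(commands=[[6,0,-1,-0.026],[5,0,0,0],[0,0,0,0]])

```text
time_s: 19.2
tcp_pos: [0.5425, -0.0452, 0.0825]
ee_rot: [0.662, 0.28, 0.643, -0.262]
contact_force: [-0.8, -0.3, -0.2]
grip_width: 0.0557
```

Emit:
jog_arm(commands=[[0,0,0,0],[0,0,0,0],[0,0,0,0],[0,0,0,0],[0,0,0,0],[0,0,0,0]], gripper=1, newtons=80)

```text
time_s: 19.7
tcp_pos: [0.5419, -0.0462, 0.084]
ee_rot: [0.662, 0.28, 0.643, -0.264]
contact_force: [4.8, 2.4, -10.2]
grip_width: 0.0163
```

```bash
python3 - <<'E'
from h import *
goto(.5414,-.0451,.083,-15); print(bot.get_obs()["grip_width"],bot.get_obs()["contact_force"])
E
```

```text
t 19.7 tcp [ 0.5419 -0.0462  0.084 ] yaw 44.8 tilt [0.034 0.011] delta mm [ 1.   0.4 -1.2] roll 1.044
0.016322699877256524 [  4.77721673   2.43349    -10.17679138]
```

Emit:
jog_arm(commands=[[0,0,0,0.1],[0,0,0,0.12],[0,0,0,0.12],[0,0,0,0.12],[0,0,0,0.12],[0,0,0,0.12],[0,0,0,0.12],[0,0,0,0.12],[0,0,0,0.06],[0,0,0,0]])

```text
time_s: 20.53
tcp_pos: [0.5409, -0.0463, 0.084]
ee_rot: [0.434, 0.572, 0.427, -0.55]
contact_force: [2.9, -2.2, -5.6]
grip_width: 0.0164
```

Emit:
jog_arm(commands=[[0,0,0,0],[0,0,0,0],[0,0,0,0],[-15,0,0,0],[-30,0,0,0],[-15,0,0,-0.12],[0,0,0,-0.12],[0,0,0,0]], gripper=-0.3)

```text
time_s: 21.2
tcp_pos: [0.5395, -0.0464, 0.1474]
ee_rot: [0.506, 0.511, 0.495, -0.488]
contact_force: [0.6, -1.1, 0.4]
grip_width: 0.0553
```

```bash
python3 - <<'E'
from h import *
wheel("scene"); mounts("scene",.068,.085,(.44,-.15),(.65,.06)); mounts("scene"); goto(.3992,.203,.1,0)
E
```

```text
scene wheel [ 0.5417 -0.0456] ang 15.3 rms 2.83 480 ptr [ 0.4692 -0.065 ]
scene 86 [ 0.5432 -0.0452  0.0231  0.0819]
scene 140 [0.4878 0.0106 0.0186 0.0787]
scene 149 [0.5613 0.0267 0.019  0.0784]
scene 153 [0.4009 0.2024 0.0189 0.0314]
scene 177 [0.3919 0.3474 0.0183 0.0316]
scene 226 [0.5392 0.3674 0.0179 0.0314]
t 21.35 tcp [ 0.539  -0.0465  0.1463] yaw -0.5 tilt [0.032 0.012] delta mm [  44.8 -143.5 -247.6] roll -0.009
```

Emit:
jog_arm(commands=[[0,-14,-24,0],[0,-20,-34,0],[0,-20,-34,0],[0,-20,-34,0],[0,-20,-34,0],[0,-20,-34,0],[5,-15,-28,0],[15,-8,-16,0],[15,-2,-3,0],[15,0,0,0],[0,0,0,0]], gripper=-1)

```text
time_s: 22.27
tcp_pos: [0.3983, 0.2076, 0.0889]
ee_rot: [0.491, 0.522, 0.485, -0.502]
contact_force: [0.1, 0.1, -0.1]
grip_width: 0.0856
```

```bash
python3 - <<'E'
from h import *
mounts("wrist"); goto(.3995,.203,.015,0)
E
```

```text
wrist 1336 [0.3883 0.3412 0.0153 0.0305]
wrist 2755 [0.3956 0.2041 0.0173 0.0306]
t 22.32 tcp [0.3986 0.2077 0.09  ] yaw -2.8 tilt [0.028 0.014] delta mm [74.9 -0.9  5.8] roll -0.048
```

Emit:
jog_arm(commands=[[10,0,4,-0.045],[20,0,0,0],[20,0,0,0],[15,0,0,0],[4,0,0,0],[0,0,0,0]])

```text
time_s: 22.82
tcp_pos: [0.4036, 0.2033, 0.022]
ee_rot: [0.5, 0.515, 0.492, -0.492]
contact_force: [-1.1, -0.4, 0.6]
grip_width: 0.0855
```

```bash
python3 - <<'E'
from h import *
goto(.3995,.2035,.015,0)
E
```

```text
t 22.82 tcp [0.4036 0.2033 0.022 ] yaw -0.8 tilt [0.031 0.014] delta mm [ 6.9 -4.3  0. ] roll -0.015
```

Emit:
jog_arm(commands=[[5,-5,0,-0.015],[3,0,0,0],[0,0,0,0]])

```text
time_s: 23.07
tcp_pos: [0.3997, 0.2034, 0.0154]
ee_rot: [0.504, 0.512, 0.495, -0.488]
contact_force: [-0.2, 0.0, -0.6]
grip_width: 0.0854
```

Emit:
jog_arm(commands=[[0,0,0,0],[0,0,0,0],[0,0,0,0],[0,0,0,0],[0,0,0,0],[0,0,0,0]], gripper=1, newtons=40)

```text
time_s: 23.57
tcp_pos: [0.4008, 0.2037, 0.0176]
ee_rot: [0.505, 0.513, 0.494, -0.488]
contact_force: [0.3, -0.4, -1.0]
grip_width: 0.0313
```

Emit:
jog_arm(commands=[[-20,0,0,0],[-30,0,0,0],[-30,0,0,0],[-25,0,0,0],[0,0,0,0]])

```text
time_s: 23.98
tcp_pos: [0.3949, 0.2025, 0.1255]
ee_rot: [0.504, 0.511, 0.496, -0.489]
contact_force: [1.8, 0.5, 1.1]
grip_width: 0.0313
```

```bash
python3 - <<'E'
from h import *
held(); goto(.4685,-.0647,.115,0); print(bot.get_obs()["grip_width"])
E
```

```text
held x med -13.4 y [-17.2  14.4] z [-16.5  13.8] 5819
t 24.03 tcp [0.3947 0.2019 0.1239] yaw -0.0 tilt [0.03  0.013] delta mm [  7.5  73.6 266.7] roll -0.0
0.03179588055079338
```

Emit:
jog_arm(commands=[[0,7,26,0],[0,10,36,0],[0,10,36,0],[0,10,36,0],[0,10,36,0],[0,10,36,0],[0,10,36,0],[0,5,18,0],[0,1,4,0],[0,0,0,0],[0,0,0,0]])

```text
time_s: 24.95
tcp_pos: [0.4675, -0.0738, 0.1149]
ee_rot: [0.503, 0.509, 0.498, -0.49]
contact_force: [0.5, 0.3, -0.4]
grip_width: 0.0316
```

```bash
python3 - <<'E'
from h import *
goto(.469,-.066,.0645,0); print(bot.get_obs()["grip_width"])
E
```

```text
t 24.95 tcp [ 0.4675 -0.0738  0.1149] yaw 0.1 tilt [0.024 0.015] delta mm [50.5  0.3 -7.1] roll 0.002
0.03160140616727589
```

Emit:
jog_arm(commands=[[8,0,-7,0],[12,0,0,0],[8,0,0,0],[2,0,0,0],[0,0,0,0]])

```text
time_s: 25.37
tcp_pos: [0.4667, -0.06, 0.0828]
ee_rot: [0.504, 0.507, 0.501, -0.488]
contact_force: [0.2, -0.6, -0.6]
grip_width: 0.0313
```

```bash
python3 - <<'E'
from h import *
goto(.469,-.066,.0645,0); print(bot.get_obs()["grip_width"])
E
```

```text
t 25.37 tcp [ 0.4667 -0.06    0.0828] yaw 0.6 tilt [0.022 0.016] delta mm [18.3  1.8  6.3] roll 0.01
0.03125792242967378
```

Emit:
jog_arm(commands=[[0,2,6,0.01],[0,0,0,0],[4,0,0,0],[0,0,0,0]])

```text
time_s: 25.7
tcp_pos: [0.4695, -0.0655, 0.0794]
ee_rot: [0.502, 0.51, 0.498, -0.49]
contact_force: [-0.4, 0.5, 0.1]
grip_width: 0.0313
```

```bash
python3 - <<'E'
from h import *
goto(.469,-.066,.0645,0); print(bot.get_obs()["grip_width"])
E
```

```text
t 25.7 tcp [ 0.4695 -0.0655  0.0794] yaw 0.0 tilt [0.023 0.016] delta mm [14.9 -0.9  0.7] roll 0.0
0.031316453970953805
```

Emit:
jog_arm(commands=[[4,-1,1,0],[4,0,0,0],[4,0,0,0],[2,0,0,0],[0,0,0,0]])

```text
time_s: 26.12
tcp_pos: [0.4692, -0.0669, 0.0644]
ee_rot: [0.502, 0.51, 0.498, -0.49]
contact_force: [-1.0, -0.9, 8.1]
grip_width: 0.0311
```

Emit:
jog_arm(commands=[[0,0,0,0],[0,0,0,0],[0,0,0,0],[-8,0,0,0],[-20,0,0,0],[-30,0,0,0],[-10,24,-7,0],[0,24,-7,0],[0,21,-6,0],[0,0,0,0.12],[0,0,0,0.13],[0,0,0,0]], gripper=-0.3)

```text
out of range: a turn must lie within [-0.125, 0.125]
```

```bash
python3 - <<'E'
from h import *
mounts("scene",.068,.085,(.44,-.15),(.65,.06)); goto(.5414,-.0451,.083,-15)
E
```

```text
scene 161 [ 0.4718 -0.0605  0.0293  0.0801]
scene 85 [ 0.5439 -0.0449  0.0251  0.082 ]
scene 137 [0.4881 0.0088 0.0187 0.0789]
scene 145 [0.5631 0.0276 0.0193 0.0782]
t 26.17 tcp [ 0.4692 -0.0669  0.0645] yaw -0.0 tilt [0.024 0.015] delta mm [-16.3  72.6 -22. ] roll 0.261
```

Emit:
jog_arm(commands=[[0,0,0,0],[0,0,0,0],[0,0,0,0],[-8,0,0,0],[-20,0,0,0],[-30,0,0,0],[-10,24,-7,0],[0,24,-7,0],[0,21,-6,0],[0,0,0,0.12],[0,0,0,0.12],[0,0,0,0]], gripper=-0.3)

```text
time_s: 27.17
tcp_pos: [0.5391, -0.0467, 0.1432]
ee_rot: [0.435, 0.569, 0.433, -0.547]
contact_force: [-0.5, -0.3, -0.0]
grip_width: 0.0555
```

```bash
python3 - <<'E'
from h import *
mounts("scene",.068,.085,(.44,-.15),(.65,.06)); goto(.5414,-.0451,.083,-15)
E
```

```text
scene 124 [ 0.4695 -0.0658  0.018   0.0789]
scene 86 [ 0.5431 -0.0457  0.0234  0.0815]
scene 139 [0.4889 0.0087 0.0177 0.0787]
scene 148 [0.5611 0.0294 0.0184 0.079 ]
t 27.22 tcp [ 0.5389 -0.0467  0.1432] yaw -13.9 tilt [0.026 0.016] delta mm [60.3  0.8 -0.9] roll 0.02
```

Emit:
jog_arm(commands=[[10,1,-1,0.02],[18,0,0,0],[18,0,0,0],[10,0,0,0],[4,0,0,0],[0,0,0,0]])

```text
time_s: 27.72
tcp_pos: [0.5413, -0.0455, 0.0838]
ee_rot: [0.439, 0.567, 0.435, -0.545]
contact_force: [-0.3, 0.7, -0.2]
grip_width: 0.0558
```

Emit:
jog_arm(commands=[[0,0,0,0],[0,0,0,0],[0,0,0,0],[0,0,0,0],[0,0,0,0],[0,0,0,0]], gripper=1, newtons=80)

```text
time_s: 28.22
tcp_pos: [0.5409, -0.0456, 0.0857]
ee_rot: [0.44, 0.566, 0.436, -0.544]
contact_force: [4.9, -0.5, -10.5]
grip_width: 0.0164
```

```bash
python3 - <<'E'
from h import *
goto(.5414,-.0451,.083,-75); print(bot.get_obs()["grip_width"],bot.get_obs()["contact_force"])
E
```

```text
t 28.22 tcp [ 0.5409 -0.0456  0.0857] yaw -13.5 tilt [0.028 0.016] delta mm [ 2.8  0.3 -0.6] roll 1.073
0.016386025686629616 [  4.86966915  -0.49865526 -10.53967918]
```

Turn, release, lift, and roll to yaw −90.

Emit:
jog_arm(commands=[[0,0,0,0.1],[0,0,0,0.12],[0,0,0,0.12],[0,0,0,0.12],[0,0,0,0.12],[0,0,0,0.12],[0,0,0,0.12],[0,0,0,0.12],[0,0,0,0.08],[0,0,0,0]])

```text
time_s: 29.05
tcp_pos: [0.541, -0.0455, 0.0858]
ee_rot: [0.093, 0.711, 0.1, -0.689]
contact_force: [1.3, -0.0, -9.0]
grip_width: 0.0167
```

Emit:
jog_arm(commands=[[0,0,0,0],[0,0,0,0],[0,0,0,0],[-15,0,0,0],[-30,0,0,0],[-15,0,0,0.12],[0,0,0,0.12],[0,0,0,0]], gripper=-0.3)

```text
time_s: 29.72
tcp_pos: [0.5405, -0.0466, 0.1504]
ee_rot: [0.01, 0.718, 0.021, -0.695]
contact_force: [0.7, -1.1, -0.1]
grip_width: 0.0556
```

```bash
python3 - <<'E'
from h import *
wheel("scene"); mounts("scene",.068,.085,(.44,-.15),(.65,.06)); mounts("scene"); goto(.54,.368,.1,-90)
E
```

```text
scene wheel [ 0.5414 -0.0463] ang 15.3 rms 3.09 497 ptr [ 0.469  -0.0657]
scene 105 [ 0.5429 -0.0418  0.0232  0.0813]
scene 134 [0.4894 0.0045 0.0201 0.0785]
scene 148 [ 0.6143 -0.0256  0.0184  0.0784]
scene 154 [0.5629 0.0273 0.0194 0.0783]
scene 175 [0.3923 0.3472 0.0177 0.0315]
scene 225 [0.5397 0.3676 0.0183 0.0317]
t 29.87 tcp [ 0.5399 -0.0464  0.1491] yaw -87.0 tilt [0.03  0.016] delta mm [  55.8 -413.1  -20.2] roll 0.053
```

Emit:
jog_arm(commands=[[0,0,0,0.053],[0,-28,0,0],[0,-38,0,0],[0,-38,0,0],[0,-38,0,0],[0,-38,0,0],[0,-38,0,0],[0,-38,0,0],[0,-38,0,0],[0,-38,0,0],[5,-38,0,0],[15,-28,0,0]], gripper=-1)

```text
time_s: 30.87
tcp_pos: [0.5312, 0.3604, 0.1281]
ee_rot: [0.007, 0.715, 0.016, -0.699]
contact_force: [1.2, 0.1, 0.4]
grip_width: 0.0855
```

Emit:
jog_arm(commands=[[15,-10,0,0],[15,0,0,0],[0,0,0,0],[0,0,0,0]])

```text
time_s: 31.2
tcp_pos: [0.5259, 0.3803, 0.0914]
ee_rot: [0.016, 0.712, 0.026, -0.701]
contact_force: [-1.0, -0.3, -0.2]
grip_width: 0.085
```

```bash
python3 - <<'E'
from h import *
mounts("wrist"); goto(.5395,.368,.015,-90)
E
```

```text
wrist 149 [0.6565 0.344  0.0135 0.0247]
wrist 2750 [0.5376 0.3687 0.0172 0.0306]
t 31.25 tcp [0.5259 0.3797 0.0913] yaw -86.7 tilt [0.015 0.014] delta mm [ 76.4  13.4 -11.7] roll 0.058
```

Emit:
jog_arm(commands=[[5,13,-11,0.058],[15,0,0,0],[20,0,0,0],[15,0,0,0],[8,0,0,0],[0,0,0,0],[0,0,0,0]])

```text
time_s: 31.83
tcp_pos: [0.5459, 0.3614, 0.0323]
ee_rot: [-0.009, 0.715, 0.002, -0.699]
contact_force: [0.9, -0.8, 0.4]
grip_width: 0.0855
```

```bash
python3 - <<'E'
from h import *
goto(.5395,.368,.015,-90)
E
```

```text
t 31.83 tcp [0.5459 0.3614 0.0323] yaw -90.6 tilt [0.022 0.015] delta mm [17.2 -6.3  6.9] roll -0.01
```

Emit:
jog_arm(commands=[[0,-6,6,-0.01],[8,0,0,0],[7,0,0,0],[3,0,0,0],[0,0,0,0]])

```text
time_s: 32.25
tcp_pos: [0.5415, 0.3691, 0.0164]
ee_rot: [-0.006, 0.716, 0.007, -0.698]
contact_force: [-0.4, -0.3, -0.7]
grip_width: 0.0852
```

```bash
python3 - <<'E'
from h import *
goto(.5395,.368,.015,-90)
E
```

```text
t 32.25 tcp [0.5415 0.3691 0.0164] yaw -89.9 tilt [0.026 0.018] delta mm [1.3 1.1 2.1] roll 0.001
```

Emit:
jog_arm(commands=[[1,1,2,0],[0,0,0,0]])

```text
time_s: 32.42
tcp_pos: [0.5392, 0.3682, 0.0149]
ee_rot: [-0.006, 0.716, 0.007, -0.698]
contact_force: [-0.8, 0.3, 0.3]
grip_width: 0.086
```

Emit:
jog_arm(commands=[[0,0,0,0],[0,0,0,0],[0,0,0,0],[0,0,0,0],[0,0,0,0],[0,0,0,0]], gripper=1, newtons=40)

```text
time_s: 32.92
tcp_pos: [0.5396, 0.3683, 0.0158]
ee_rot: [-0.006, 0.716, 0.007, -0.698]
contact_force: [-0.1, -0.4, -0.8]
grip_width: 0.0316
```

Emit:
jog_arm(commands=[[-20,0,0,0],[-30,0,0,0],[-30,0,0,0],[-25,0,0,0],[0,0,0,0]])

```text
time_s: 33.33
tcp_pos: [0.5354, 0.3654, 0.1226]
ee_rot: [-0.005, 0.715, 0.006, -0.699]
contact_force: [0.4, 0.5, -0.3]
grip_width: 0.0315
```

```bash
python3 - <<'E'
from h import *
held(); goto(.4685,-.0647,.115,-90); print(bot.get_obs()["grip_width"])
E
```

```text
held x med -15.2 y [-16.1  15.6] z [-14.6  15.8] 5958
t 33.38 tcp [0.5349 0.3649 0.1207] yaw -89.9 tilt [0.021 0.015] delta mm [ -2.  429.6  66.9] roll 0.001
0.03144326550417536
```

Emit:
jog_arm(commands=[[0,28,4,0],[0,38,6,0],[0,38,6,0],[0,38,6,0],[0,38,6,0],[0,38,6,0],[0,38,6,0],[0,38,6,0],[0,38,6,0],[0,38,6,0],[0,34,5,0],[0,16,2,0]])

```text
time_s: 34.38
tcp_pos: [0.4618, -0.0683, 0.1028]
ee_rot: [-0.003, 0.711, 0.009, -0.703]
contact_force: [0.8, -0.2, -0.3]
grip_width: 0.0319
```

Emit:
jog_arm(commands=[[0,0,0,0],[0,0,0,0],[0,0,0,0]])

```text
time_s: 34.63
tcp_pos: [0.4594, -0.0731, 0.1008]
ee_rot: [-0.005, 0.71, 0.006, -0.704]
contact_force: [0.1, 0.4, -0.1]
grip_width: 0.0319
```

```bash
python3 - <<'E'
from h import *
goto(.4685,-.0647,.063,-90); print(bot.get_obs()["grip_width"])
E
```

```text
t 34.63 tcp [ 0.4594 -0.0731  0.1008] yaw -89.9 tilt [0.009 0.016] delta mm [38.  -7.7 -8.8] roll 0.002
0.031852710536162655
```

Emit:
jog_arm(commands=[[6,-7,-8,0],[10,0,0,0],[5,0,0,0],[0,0,0,0],[0,0,0,0]])

```text
time_s: 35.05
tcp_pos: [0.4687, -0.0602, 0.0766]
ee_rot: [-0.003, 0.71, 0.009, -0.704]
contact_force: [0.6, 0.5, 0.3]
grip_width: 0.0313
```

```bash
python3 - <<'E'
from h import *
goto(.4685,-.0647,.063,-90)
E
```

```text
t 35.05 tcp [ 0.4687 -0.0602  0.0766] yaw -89.5 tilt [0.008 0.018] delta mm [13.5  4.7  0.3] roll 0.009
```

Emit:
jog_arm(commands=[[0,5,0,0.009],[0,0,0,0],[4,0,0,0],[5,0,0,0],[4,0,0,0],[0,0,0,0]])

```text
time_s: 35.55
tcp_pos: [0.469, -0.0653, 0.0627]
ee_rot: [-0.006, 0.71, 0.006, -0.704]
contact_force: [0.6, 1.0, 0.6]
grip_width: 0.0312
```

Emit:
jog_arm(commands=[[0,0,0,0],[0,0,0,0],[0,0,0,0],[-8,0,0,0],[-20,0,0,0],[-30,0,0,0],[-10,-7,-24,0],[0,-7,-24,0],[0,-5,-22,0],[0,0,0,-0.12],[0,0,0,-0.12],[0,0,0,0]], gripper=-0.3)

```text
time_s: 36.55
tcp_pos: [0.5416, -0.0466, 0.1412]
ee_rot: [0.081, 0.707, 0.093, -0.697]
contact_force: [-1.3, -0.6, 0.3]
grip_width: 0.0554
```

```bash
python3 - <<'E'
from h import *
mounts("scene",.068,.085,(.44,-.15),(.65,.06)); goto(.5414,-.0451,.083,-75)
E
```

```text
scene 123 [ 0.4695 -0.0649  0.0177  0.0785]
scene 103 [ 0.5433 -0.0441  0.0233  0.0814]
scene 130 [0.4887 0.0054 0.0181 0.0786]
scene 145 [ 0.6118 -0.0272  0.0186  0.0788]
scene 154 [0.5618 0.0279 0.0175 0.0787]
t 36.6 tcp [ 0.5413 -0.0467  0.1412] yaw -76.3 tilt [0.011 0.018] delta mm [58.2 -0.7  0.4] roll -0.022
```

Emit:
jog_arm(commands=[[10,-1,0,-0.022],[18,0,0,0],[18,0,0,0],[10,0,0,0],[2,0,0,0],[0,0,0,0]])

```text
time_s: 37.1
tcp_pos: [0.5404, -0.0455, 0.0807]
ee_rot: [0.082, 0.707, 0.092, -0.697]
contact_force: [-0.2, -1.0, 0.6]
grip_width: 0.0553
```

Emit:
jog_arm(commands=[[0,0,0,0],[0,0,0,0],[0,0,0,0],[0,0,0,0],[0,0,0,0],[0,0,0,0]], gripper=1, newtons=80)

```text
time_s: 37.6
tcp_pos: [0.5405, -0.0453, 0.082]
ee_rot: [0.081, 0.707, 0.092, -0.696]
contact_force: [2.0, 0.3, -8.7]
grip_width: 0.0163
```

```bash
python3 - <<'E'
from h import *
goto(.5414,-.0451,.083,-135); print(bot.get_obs()["grip_width"],bot.get_obs()["contact_force"])
E
```

```text
t 37.6 tcp [ 0.5405 -0.0453  0.082 ] yaw -75.9 tilt [0.013 0.017] delta mm [-1.  -0.  -0.9] roll 1.031
0.016299369333671078 [ 2.03454423  0.30645452 -8.68262053]
```

Emit:
jog_arm(commands=[[0,0,0,0.1],[0,0,0,0.12],[0,0,0,0.12],[0,0,0,0.12],[0,0,0,0.12],[0,0,0,0.12],[0,0,0,0.12],[0,0,0,0.12],[0,0,0,0.06],[0,0,0,0]])

```text
time_s: 38.43
tcp_pos: [0.5406, -0.0451, 0.082]
ee_rot: [-0.281, 0.654, -0.267, -0.649]
contact_force: [1.5, 0.3, -6.6]
grip_width: 0.0167
```

Emit:
jog_arm(commands=[[0,0,0,0],[0,0,0,0],[0,0,0,0],[-15,0,0,0],[-30,0,0,-0.1],[-15,0,0,-0.12],[0,0,0,-0.12],[0,0,0,-0.12],[0,0,0,-0.12],[0,0,0,-0.12],[0,0,0,-0.06],[0,0,0,0]], gripper=-0.3)

```text
time_s: 39.43
tcp_pos: [0.5421, -0.0467, 0.1493]
ee_rot: [-0.002, 0.714, 0.01, -0.7]
contact_force: [0.3, -0.3, 0.1]
grip_width: 0.0555
```

```bash
python3 - <<'E'
from h import *
wheel("scene"); mounts("scene",.068,.085,(.44,-.15),(.65,.06)); mounts("scene"); goto(.391,.347,.1,-90)
E
```

```text
scene wheel [ 0.5409 -0.0465] ang 15.0 rms 3.47 504 ptr [ 0.4684 -0.0659]
scene 139 [ 0.5915 -0.0981  0.018   0.0786]
scene 121 [ 0.5415 -0.0445  0.0235  0.0819]
scene 138 [0.489  0.0072 0.0178 0.0787]
scene 153 [ 0.6132 -0.0264  0.0185  0.0783]
scene 148 [0.5594 0.0277 0.0186 0.0787]
scene 173 [0.3914 0.3464 0.0179 0.0311]
t 39.58 tcp [ 0.5419 -0.0467  0.149 ] yaw -89.7 tilt [0.02  0.016] delta mm [  52.4 -393.5  150.3] roll 0.004
```

Emit:
jog_arm(commands=[[0,-28,10,0],[0,-37,14,0],[0,-37,14,0],[0,-37,14,0],[0,-37,14,0],[0,-37,14,0],[0,-37,14,0],[0,-37,14,0],[0,-37,14,0],[0,-37,14,0],[10,-20,8,0],[15,0,0,0]], gripper=-1)

```text
time_s: 40.58
tcp_pos: [0.3968, 0.3529, 0.13]
ee_rot: [-0.018, 0.717, -0.003, -0.697]
contact_force: [0.4, -0.4, -0.1]
grip_width: 0.0852
```

Emit:
jog_arm(commands=[[15,0,0,0],[0,0,0,0],[0,0,0,0]])

```text
time_s: 40.83
tcp_pos: [0.3946, 0.3557, 0.1126]
ee_rot: [-0.017, 0.716, -0.003, -0.698]
contact_force: [0.5, -0.2, 0.6]
grip_width: 0.0852
```

```bash
python3 - <<'E'
from h import *
mounts("wrist"); goto(.3908,.3466,.015,-90)
E
```

```text
wrist 2261 [0.3887 0.348  0.0173 0.0307]
t 40.88 tcp [0.3946 0.3554 0.1127] yaw -91.6 tilt [0.025 0.02 ] delta mm [97.3 10.9  5.9] roll -0.029
```

Emit:
jog_arm(commands=[[5,9,6,-0.029],[20,0,1,0],[25,0,1,0],[20,0,1,0],[12,0,0,0],[4,0,0,0],[0,0,0,0],[0,0,0,0]])

```text
time_s: 41.55
tcp_pos: [0.3939, 0.3469, 0.031]
ee_rot: [-0.013, 0.719, 0.005, -0.695]
contact_force: [0.5, -0.9, -0.0]
grip_width: 0.0857
```

```bash
python3 - <<'E'
from h import *
goto(.3908,.3468,.015,-90)
E
```

```text
t 41.55 tcp [0.3939 0.3469 0.031 ] yaw -90.7 tilt [0.034 0.025] delta mm [15.9  0.5  3.6] roll -0.011
```

Emit:
jog_arm(commands=[[5,0,3,-0.011],[6,0,1,0],[5,0,0,0],[0,0,0,0]])

```text
time_s: 41.88
tcp_pos: [0.392, 0.3482, 0.0168]
ee_rot: [-0.01, 0.72, 0.009, -0.693]
contact_force: [-0.6, 0.5, -0.9]
grip_width: 0.0857
```

```bash
python3 - <<'E'
from h import *
goto(.3908,.3468,.015,-90)
E
```

```text
t 41.88 tcp [0.392  0.3482 0.0168] yaw -90.0 tilt [0.038 0.028] delta mm [1.7 1.5 1.2] roll -0.001
```

Emit:
jog_arm(commands=[[2,1,1,0],[0,0,0,0]])

```text
time_s: 42.05
tcp_pos: [0.3909, 0.3473, 0.0145]
ee_rot: [-0.01, 0.72, 0.009, -0.693]
contact_force: [0.3, -0.3, -0.7]
grip_width: 0.0853
```

Emit:
jog_arm(commands=[[0,0,0,0],[0,0,0,0],[0,0,0,0],[0,0,0,0],[0,0,0,0],[0,0,0,0]], gripper=1, newtons=40)

```text
time_s: 42.55
tcp_pos: [0.391, 0.3475, 0.0152]
ee_rot: [-0.01, 0.721, 0.01, -0.693]
contact_force: [0.4, -0.4, -0.1]
grip_width: 0.0318
```

Emit:
jog_arm(commands=[[-20,0,0,0],[-30,0,0,0],[-30,0,0,0],[-25,0,0,0],[0,0,0,0]])

```text
time_s: 42.97
tcp_pos: [0.3855, 0.3438, 0.1227]
ee_rot: [-0.009, 0.719, 0.009, -0.695]
contact_force: [0.8, 0.1, -0.6]
grip_width: 0.0312
```

```bash
python3 - <<'E'
from h import *
held(); goto(.4685,-.0647,.115,-90); print(bot.get_obs()["grip_width"])
E
```

```text
held x med -15.8 y [-16.1  15.6] z [-14.4  16.1] 6036
t 43.02 tcp [0.3852 0.3433 0.121 ] yaw -90.0 tilt [0.034 0.024] delta mm [ -1.1 408.  -83.4] roll -0.0
0.03179341164992672
```

Emit:
jog_arm(commands=[[0,28,-6,0],[0,36,-8,0],[0,36,-8,0],[0,36,-8,0],[0,36,-8,0],[0,36,-8,0],[0,36,-8,0],[0,36,-8,0],[0,36,-7,0],[0,36,-6,0],[0,30,-6,0],[0,14,-2,0]])

```text
time_s: 44.02
tcp_pos: [0.4678, -0.0667, 0.1054]
ee_rot: [-0.006, 0.717, 0.012, -0.697]
contact_force: [-0.4, -0.4, -0.6]
grip_width: 0.0318
```

Emit:
jog_arm(commands=[[0,0,0,0],[0,0,0,0],[0,0,0,0]])

```text
time_s: 44.27
tcp_pos: [0.4665, -0.0709, 0.1029]
ee_rot: [-0.008, 0.716, 0.009, -0.698]
contact_force: [-0.3, 0.6, -1.2]
grip_width: 0.0316
```

```bash
python3 - <<'E'
from h import *
goto(.4685,-.0647,.0625,-90); print(bot.get_obs()["grip_width"])
E
```

```text
t 44.27 tcp [ 0.4665 -0.0709  0.1029] yaw -89.9 tilt [0.025 0.025] delta mm [40.6 -5.2 -1. ] roll 0.002
0.031556695464561066
```

Emit:
jog_arm(commands=[[6,-4,-1,0],[10,0,0,0],[8,0,0,0],[0,0,0,0],[0,0,0,0]])

```text
time_s: 44.68
tcp_pos: [0.4674, -0.0611, 0.0753]
ee_rot: [-0.006, 0.715, 0.012, -0.699]
contact_force: [0.9, -0.7, -0.3]
grip_width: 0.0313
```

```bash
python3 - <<'E'
from h import *
goto(.4685,-.0647,.0625,-90)
E
```

```text
t 44.68 tcp [ 0.4674 -0.0611  0.0753] yaw -89.5 tilt [0.024 0.026] delta mm [12.7  3.9 -0.7] roll 0.009
```

Emit:
jog_arm(commands=[[0,4,-1,0.009],[0,0,0,0],[4,0,0,0],[5,0,0,0],[3,0,0,0],[0,0,0,0]])

```text
time_s: 45.18
tcp_pos: [0.4692, -0.0649, 0.0624]
ee_rot: [-0.01, 0.716, 0.009, -0.698]
contact_force: [-0.9, -0.5, -0.8]
grip_width: 0.0318
```

Emit:
jog_arm(commands=[[0,0,0,0],[0,0,0,0],[0,0,0,0],[-8,0,0,0],[-20,0,0,0],[-30,0,0,0],[-10,-7,-24,0],[0,-7,-24,0],[0,-5,-21,0],[0,0,0,-0.1],[0,0,0,-0.12],[0,0,0,-0.12]], gripper=-0.3)

```text
time_s: 46.18
tcp_pos: [0.5398, -0.0469, 0.1426]
ee_rot: [0.114, 0.708, 0.129, -0.685]
contact_force: [0.1, -0.3, 0.2]
grip_width: 0.0555
```

Emit:
jog_arm(commands=[[0,0,0,-0.124],[0,0,0,-0.124],[0,0,0,-0.124],[0,0,0,-0.124],[0,0,0,-0.124],[0,0,0,-0.124],[0,0,0,-0.124],[0,0,0,-0.124],[0,0,0,-0.124],[0,0,0,-0.124],[0,0,0,-0.124],[0,0,0,-0.124]])

```text
time_s: 47.18
tcp_pos: [0.5404, -0.0478, 0.1528]
ee_rot: [0.569, 0.44, 0.559, -0.413]
contact_force: [0.8, -0.4, 0.2]
grip_width: 0.0553
```

Emit:
jog_arm(commands=[[0,0,0,-0.12],[0,0,0,-0.12],[0,0,0,-0.12],[0,0,0,-0.12],[0,0,0,0]])

```text
time_s: 47.6
tcp_pos: [0.5403, -0.0489, 0.1568]
ee_rot: [0.662, 0.283, 0.643, -0.261]
contact_force: [-0.2, -0.3, -0.9]
grip_width: 0.0559
```

```bash
python3 - <<'E'
from h import *
mounts("scene",.068,.085,(.44,-.15),(.65,.06)); goto(.5414,-.0451,.083,45)
E
```

```text
scene 123 [ 0.4707 -0.0628  0.0196  0.0787]
scene 135 [ 0.5913 -0.0973  0.0171  0.0789]
scene 120 [ 0.5458 -0.0409  0.0223  0.082 ]
scene 132 [0.4888 0.0082 0.0174 0.0789]
scene 149 [ 0.6141 -0.0257  0.0186  0.0787]
scene 148 [0.5609 0.0287 0.019  0.0787]
t 47.65 tcp [ 0.5404 -0.0489  0.1568] yaw 44.3 tilt [0.036 0.019] delta mm [73.9  0.5 -2.9] roll -0.012
```

Emit:
jog_arm(commands=[[10,0,-3,-0.012],[20,0,0,0],[20,0,0,0],[15,0,0,0],[7,0,0,0],[0,0,0,0]])

```text
time_s: 48.15
tcp_pos: [0.5407, -0.0453, 0.0819]
ee_rot: [0.661, 0.288, 0.64, -0.267]
contact_force: [-0.1, 0.1, 0.2]
grip_width: 0.0552
```

Emit:
jog_arm(commands=[[0,0,0,0],[0,0,0,0],[0,0,0,0],[0,0,0,0],[0,0,0,0],[0,0,0,0]], gripper=1, newtons=80)

```text
time_s: 48.65
tcp_pos: [0.5407, -0.0448, 0.083]
ee_rot: [0.66, 0.289, 0.639, -0.268]
contact_force: [5.7, 2.2, -13.8]
grip_width: 0.0167
```

```bash
python3 - <<'E'
from h import *
goto(.5414,-.0451,.083,-15); print(bot.get_obs()["grip_width"],bot.get_obs()["contact_force"])
E
```

```text
t 48.65 tcp [ 0.5407 -0.0448  0.083 ] yaw 43.7 tilt [0.039 0.016] delta mm [-0.   0.3  0.7] roll 1.024
0.016654699388081402 [  5.65461939   2.21907585 -13.8245957 ]
```

Emit:
jog_arm(commands=[[0,0,0,0.1],[0,0,0,0.12],[0,0,0,0.12],[0,0,0,0.12],[0,0,0,0.12],[0,0,0,0.12],[0,0,0,0.12],[0,0,0,0.12],[0,0,0,0.05],[0,0,0,0]])

```text
time_s: 49.48
tcp_pos: [0.5415, -0.0445, 0.083]
ee_rot: [0.431, 0.579, 0.423, -0.548]
contact_force: [5.0, -0.2, -9.6]
grip_width: 0.0166
```

Emit:
jog_arm(commands=[[0,0,0,0],[0,0,0,0],[0,0,0,0],[-15,0,0,0],[-30,0,0,0.1],[-15,0,0,0.12],[0,0,0,0.12],[0,0,0,0.12],[0,0,0,0.12],[0,0,0,0.12],[0,0,0,0.12],[0,0,0,0.12]], gripper=-0.3)

```text
time_s: 50.48
tcp_pos: [0.5416, -0.0464, 0.1514]
ee_rot: [0.111, 0.716, 0.119, -0.678]
contact_force: [0.9, 0.5, 0.5]
grip_width: 0.0551
```

Emit:
jog_arm(commands=[[0,0,0,0.12],[0,0,0,0.12],[0,0,0,0.1],[0,0,0,0]])

```text
time_s: 50.82
tcp_pos: [0.5425, -0.0466, 0.1533]
ee_rot: [-0.019, 0.726, -0.005, -0.688]
contact_force: [-0.5, -0.4, -0.3]
grip_width: 0.0556
```

```bash
python3 - <<'E'
from h import *
wheel("scene",save="pics/s2.png"); mounts("scene",.068,.085,(.44,-.15),(.65,.06)); mounts("scene"); goto(.643,-.2215,.12,-90)
E
```

```text
scene wheel [ 0.5408 -0.0465] ang 14.7 rms 3.42 498 ptr [ 0.4684 -0.0659]
scene 103 [ 0.5224 -0.1139  0.0183  0.0789]
scene 131 [ 0.5964 -0.0996  0.0196  0.079 ]
scene 87 [ 0.5458 -0.0458  0.0229  0.0814]
scene 135 [0.4894 0.0078 0.0176 0.0786]
scene 147 [ 0.6136 -0.0237  0.0187  0.0789]
scene 158 [0.5598 0.0266 0.0186 0.0784]
t 50.97 tcp [ 0.5424 -0.0466  0.1531] yaw -91.4 tilt [0.054 0.019] delta mm [  35.2  173.  -103.2] roll -0.025
```

View pics/s2.png

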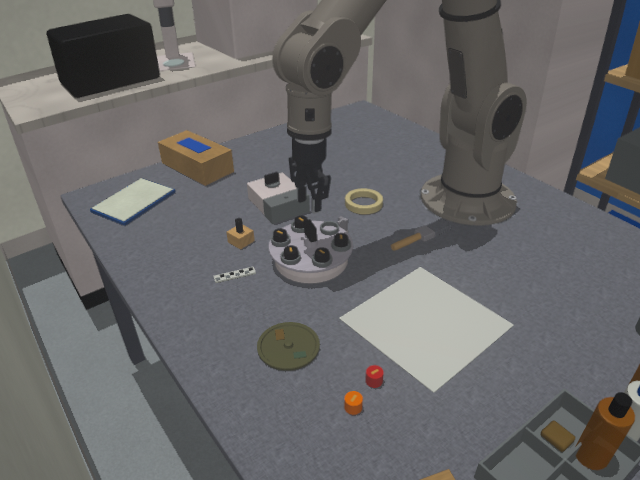

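The scene view shows five black mounts standing in the wheel around (310,245), the empty cup at the pointer (330,228), and the pad empty. Next is the pin at (240,228).

Emit:
jog_arm(commands=[[0,20,-12,-0.025],[0,30,-18,0],[0,34,-20,0],[0,34,-20,0],[5,28,-16,0],[10,15,-8,0],[10,4,-3,0],[5,0,0,0],[0,0,0,0],[0,0,0,0]])

```text
time_s: 51.8
tcp_pos: [0.6455, -0.2154, 0.1236]
ee_rot: [0.005, 0.726, 0.02, -0.687]
contact_force: [-0.7, -0.0, 0.2]
grip_width: 0.0557
```

```bash
python3 - <<'E'
from h import *
goto(.643,-.2215,.042,-90)
o=bot.get_obs(); c=eyes.read_camera("wrist"); cv2.imwrite("pics/w4.png",c["frame"][:,:,::-1]); P,C,U=cloud(c,o)
q=P[box(P,[.61,-.25,.066],[.67,-.19,.076])]; print("pin",(q[:,:2].min(0)+q[:,:2].max(0))/2,np.ptp(q,0),q.mean(0),len(q))
b=P[box(P,[.60,-.27,.031],[.69,-.17,.037])]; print("holder",cv2.minAreaRect((b[:,:2]*1000).astype(np.float32)))
E
```

```text
t 51.8 tcp [ 0.6455 -0.2154  0.1236] yaw -87.9 tilt [0.055 0.022] delta mm [81.2  7.6  7.2] roll 0.037
pin [ 0.64056993 -0.22197333] [0.0178034  0.01750403 0.00539031] [ 0.64115951 -0.22193523  0.06941457] 786
holder ((640.2506103515625, -222.03048706054688), (50.91974639892578, 50.216835021972656), 12.226875305175781)
```

View pics/w4.png

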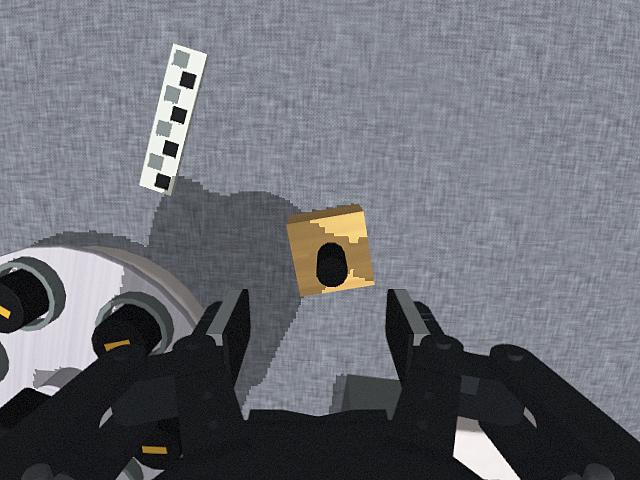

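The wrist view shows the pin's black handle on its wooden block at (331,262), and the mounts seated in the wheel on the left.

Emit:
jog_arm(commands=[[0,6,7,0.037],[15,0,0,0],[20,0,0,0],[15,0,0,0],[6,0,0,0],[0,0,0,0]])

```text
time_s: 52.35
tcp_pos: [0.6406, -0.2168, 0.0708]
ee_rot: [-0.009, 0.728, 0.006, -0.685]
contact_force: [1.0, -0.1, -0.4]
grip_width: 0.0556
```

```bash
python3 - <<'E'
from h import *
goto(.643,-.2217,.042,-90)
E
```

```text
t 52.35 tcp [ 0.6406 -0.2168  0.0708] yaw -90.2 tilt [0.06  0.022] delta mm [28.8  5.5 -0.7] roll -0.004
```

Emit:
jog_arm(commands=[[5,5,-1,0],[10,0,0,0],[9,0,0,0],[3,0,0,0],[0,0,0,0]])

```text
time_s: 52.77
tcp_pos: [0.6442, -0.2218, 0.0446]
ee_rot: [-0.009, 0.729, 0.005, -0.684]
contact_force: [0.3, 0.2, -1.0]
grip_width: 0.0554
```

```bash
python3 - <<'E'
from h import *
goto(.643,-.2217,.042,-90)
E
```

```text
t 52.77 tcp [ 0.6442 -0.2218  0.0446] yaw -90.3 tilt [0.064 0.021] delta mm [ 2.5 -0.1  1.4] roll -0.005
```

Emit:
jog_arm(commands=[[3,0,1,0],[0,0,0,0]])

```text
time_s: 52.93
tcp_pos: [0.6433, -0.2218, 0.0411]
ee_rot: [-0.01, 0.729, 0.005, -0.684]
contact_force: [0.4, -0.1, -0.4]
grip_width: 0.0554
```

Emit:
jog_arm(commands=[[0,0,0,0],[0,0,0,0],[0,0,0,0],[0,0,0,0],[0,0,0,0],[0,0,0,0]], gripper=1, newtons=50)

```text
time_s: 53.43
tcp_pos: [0.6439, -0.2218, 0.0421]
ee_rot: [-0.009, 0.73, 0.005, -0.684]
contact_force: [-0.3, 0.7, -0.9]
grip_width: 0.0165
```

Emit:
jog_arm(commands=[[-10,0,0,0],[-20,0,0,0],[-25,0,0,0],[-20,0,0,0],[-5,0,0,0],[0,0,0,0]])

```text
time_s: 53.93
tcp_pos: [0.6384, -0.2238, 0.1274]
ee_rot: [-0.009, 0.73, 0.005, -0.684]
contact_force: [0.4, -0.8, -1.0]
grip_width: 0.0165
```

```bash
python3 - <<'E'
from h import *
goto(.471,-.2592,.125,-90); print(bot.get_obs()["grip_width"])
o=bot.get_obs(); c=eyes.read_camera("wrist"); cv2.imwrite("pics/w5.png",c["frame"][200:,:,::-1]); P,C,U=cloud(c,o); Q=(P-o["tcp_pos"])@rot(o)*1000
m=box(Q,[-50,-8,-15],[60,8,15]); q=Q[m]; h,e=np.histogram(q[:,0],22)
for a,b in zip(e[:-1],e[1:]):
    s=q[(q[:,0]>=a)&(q[:,0]<b)]; print(round(a),len(s),np.round([*s[:,1].mean(keepdims=True),*np.percentile(s[:,2],[3,97])],1) if len(s) else "")
E
```

```text
t 53.93 tcp [ 0.6384 -0.2238  0.1274] yaw -90.3 tilt [0.065 0.02 ] delta mm [ -9.2  36.3 166.9] roll -0.005
0.01645227654441834
-39 6 [ 8.  -1.1  2.6]
-35 10 [ 8.  -9.9  7.6]
-32 411 [ 0.5 -5.4  8.5]
-29 1448 [-0.3 -7.2  8.1]
-25 186 [ 0.8 -7.8 -2.1]
-22 175 [ 0.3 -7.3 -2.1]
-18 153 [ 0.7 -7.3 -2.1]
-15 149 [ 0.2 -6.9 -1.8]
-12 143 [ 0.3 -6.8 -1.9]
-8 123 [ 0.3 -6.5 -1.3]
-5 135 [ 0.7 -6.6 -1.3]
-2 105 [-0.2 -6.1 -1. ]
2 99 [ 0.3 -5.8 -0.9]
5 56 [ 0.1 -5.5 -1. ]
9 0 
12 0 
15 0 
19 13 [-0.3  0.   0.8]
22 28 [-0.1  0.2  2.5]
25 37 [-0.4  0.6  3.6]
29 33 [0.2 0.8 3. ]
32 23 [-0.1  1.   3.7]
```

Emit:
jog_arm(commands=[[-4,4,20,0],[-4,6,30,0],[-3,6,34,0],[-2,6,34,0],[-2,6,34,0],[0,4,26,0],[0,2,12,0],[0,0,2,0],[0,0,0,0],[0,0,0,0]])

```text
time_s: 54.82
tcp_pos: [0.4341, -0.2542, 0.1197]
ee_rot: [-0.01, 0.726, 0.008, -0.687]
contact_force: [1.3, -0.1, -0.7]
grip_width: 0.0162
```

```bash
python3 - <<'E'
from h import *
o=bot.get_obs(); c=eyes.read_camera("wrist"); cv2.imwrite("pics/w6.png",c["frame"][:,:,::-1]); P,C,U=cloud(c,o)
goto(.471,-.2592,.13,-90,o)
b=P[box(P,[.38,-.42,.048],[.56,-.2,.062])]; print("box",cv2.minAreaRect((b[:,:2]*1000).astype(np.float32)),b[:,2].mean())
m=box(P,[.44,-.285,.0],[.50,-.235,.062]); hole=m&((P[:,2]<.051)|(C.max(1)<60)); q=P[hole]; print("hole",q.mean(0),np.ptp(q,0),len(q), U[hole].mean(0) if len(q) else "")
E
```

```text
t 54.82 tcp [ 0.4341 -0.2542  0.1197] yaw -90.2 tilt [0.056 0.025] delta mm [ -8.4   4.6 -37.5] roll -0.003
box ((464.05535888671875, -314.48492431640625), (160.06089782714844, 120.37732696533203), 84.57967376708984) 0.05474584650464315
hole [ 0.466448   -0.26014304  0.02820052] [0.00621188 0.00976874 0.03403404] 231 [330.94805195 196.65800866]
```

View pics/w6.png

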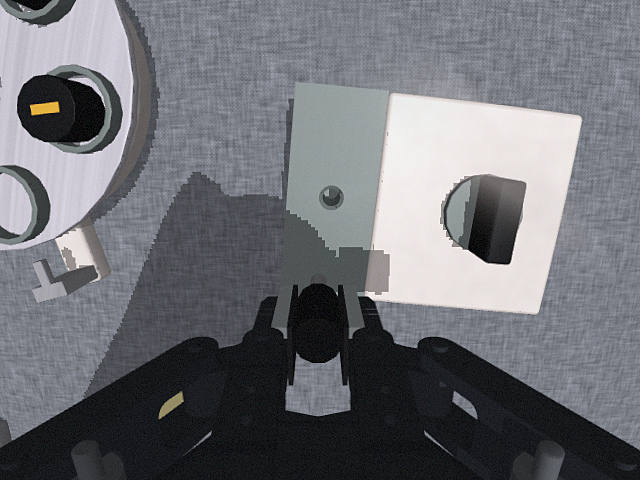

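```bash
cat >> h.py <<'E'
def ray(c,o,u,v,z):
    n=cv2.undistortPoints(np.array([[[u,v]]],float),c["intrinsics"],np.asarray(c["dist"],float))[0,0]
    T=np.eye(4); T[:3,:3]=rot(o); T[:3,3]=o["tcp_pos"]; M=T@c["mount"]; d=M[:3,:3]@[n[0],-n[1],-1]; p=M[:3,3]; return p+d*(z-p[2])/d[2]
def pinsock():
    o=bot.get_obs(); c=eyes.read_camera("wrist"); P,C,U=cloud(c,o); Q=(P-o["tcp_pos"])@rot(o)*1000
    # pin: front-line fits of handle (r 9) and shaft (r 4) in the tool x-z plane
    q=Q[box(Q,[-24,-2,-12],[6,2,-2])]; s=Q[box(Q,[12,-2,-6],[34,2,8])]
    f=np.polyfit(q[:,0],q[:,2],1); print("handle axis z@x=0,30:",np.round(np.polyval(f,[0,30])+9,2),"slope",f[0].round(3),len(q),"shaft",np.round([s[:,0].mean(),np.percentile(s[:,2],20)+4],2) if len(s) else "")
    b=P[box(P,[.38,-.42,.048],[.56,-.2,.062])]
    g=cv2.cvtColor(c["frame"],cv2.COLOR_RGB2GRAY)
    return o,c,P,C,U,Q,g
E
python3 - <<'E'
from h import *
o,c,P,C,U,Q,g=pinsock()
print("rot",rot(o).round(3))
w=g[175:220,308:355]; big=cv2.resize(w,None,fx=10,fy=10,interpolation=cv2.INTER_CUBIC)
cv2.imwrite("pics/hole.png",big)
for n,(u,v) in dict(center=(331.5,197.0)).items(): p=ray(c,o,u,v,.055); print(p.round(4), ((p-o["tcp_pos"])@rot(o)*1000).round(2))
E
```

```text
handle axis z@x=0,30: [3.23 5.07] slope 0.061 309 shaft [26.57  4.56]
rot [[ 0.056 -0.003 -0.998]
 [ 0.025 -1.     0.004]
 [-0.998 -0.026 -0.056]]
[ 0.4698 -0.2601  0.055 ] [ 66.32   7.54 -31.85]
```

View pics/hole.png

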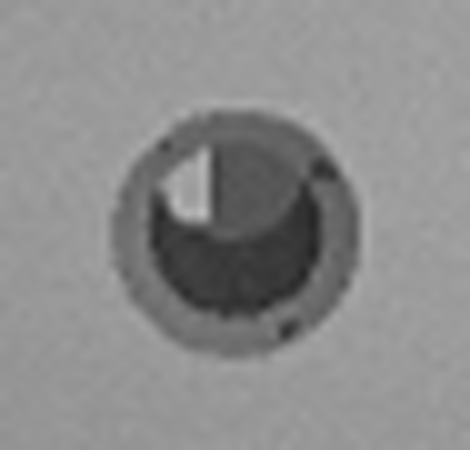

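The hole crop shows the chamfer ring centred at crop (235,232), i.e. pixel (331.0,197.7). The box outline independently puts the socket within 0.3 mm of that.

Emit:
jog_arm(commands=[[-2,3,-14,0],[-2,3,-16,0],[0,0,-8,0],[0,0,0,0],[0,0,0,0]])

```text
time_s: 55.33
tcp_pos: [0.4772, -0.2585, 0.1247]
ee_rot: [-0.009, 0.726, 0.01, -0.687]
contact_force: [-0.6, 0.3, -1.3]
grip_width: 0.0164
```

```bash
python3 - <<'E'
from h import *
goto(.4726,-.2602,.104,-90)
E
```

```text
t 55.33 tcp [ 0.4772 -0.2585  0.1247] yaw -89.9 tilt [0.056 0.026] delta mm [20.4  2.2  5.7] roll 0.002
```

Emit:
jog_arm(commands=[[6,2,5,0],[8,0,0,0],[6,0,0,0],[0,0,0,0],[0,0,0,0]])

```text
time_s: 55.75
tcp_pos: [0.4705, -0.2593, 0.101]
ee_rot: [-0.009, 0.726, 0.01, -0.688]
contact_force: [-0.4, 0.1, 0.4]
grip_width: 0.017
```

```bash
python3 - <<'E'
from h import *
goto(.4726,-.2602,.098,-90)
c=eyes.read_camera("wrist"); cv2.imwrite("pics/w7.png",cv2.resize(c["frame"][200:360,230:430,::-1],(800,640),interpolation=2)[:600])
c=eyes.read_camera("scene"); cv2.imwrite("pics/s3.png",c["frame"][:,:,::-1])
E
```

```text
t 55.75 tcp [ 0.4705 -0.2593  0.101 ] yaw -89.9 tilt [0.053 0.027] delta mm [ 3.1  1.  -2. ] roll 0.002
```

View pics/w7.png

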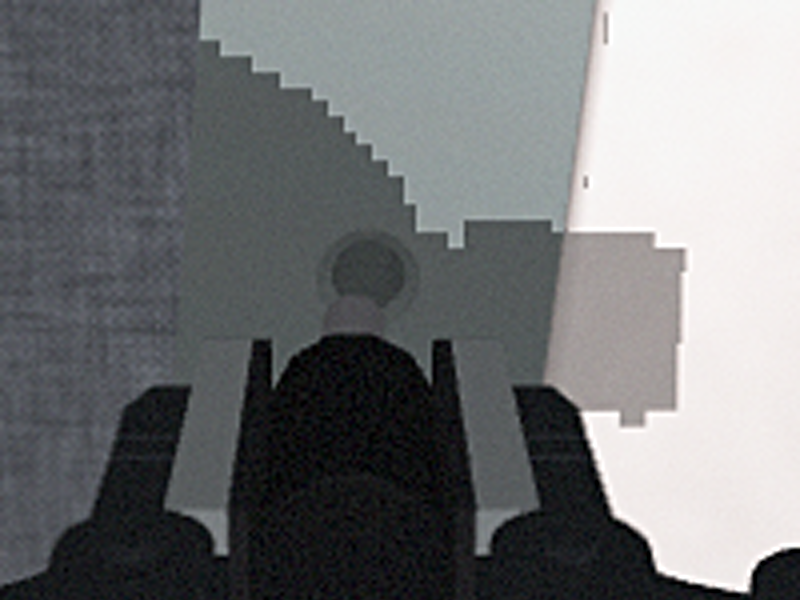

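The crop shows the shaft tip (355,310) just short of the socket ring (368,275). It needs about 1.6 mm right and 2 mm forward.

Emit:
jog_arm(commands=[[0,1.6,-2.2,0],[0,0,0,0],[3,0,0,0],[4,0,0,0],[4,0,0,0],[0,0,0,0]])

```text
time_s: 56.35
tcp_pos: [0.4745, -0.2612, 0.0905]
ee_rot: [-0.009, 0.726, 0.01, -0.687]
contact_force: [-0.3, 0.3, -0.8]
grip_width: 0.0164
```

```bash
python3 - <<'E'
from h import *
goto(.4726,-.2608,.063,-90)
E
```

```text
t 56.35 tcp [ 0.4745 -0.2612  0.0905] yaw -89.9 tilt [0.055 0.026] delta mm [27.3  0.3  3.4] roll 0.002
```

Emit:
jog_arm(commands=[[0,0,1.8,0],[0,0,0,0],[4,0,0.2,0],[4,0,0.2,0],[0,0,0,0]])

```text
time_s: 56.77
tcp_pos: [0.4724, -0.2609, 0.0814]
ee_rot: [-0.009, 0.726, 0.01, -0.687]
contact_force: [0.3, 0.4, -1.7]
grip_width: 0.0166
```

```bash
python3 - <<'E'
from h import *
goto(.4726,-.2608,.063,-90);o=bot.get_obs(); print(o["contact_force"],o["grip_width"])
E
```

```text
t 56.77 tcp [ 0.4724 -0.2609  0.0814] yaw -89.9 tilt [0.055 0.026] delta mm [18.3  0.4  0.8] roll 0.002
[ 0.28439888  0.38093093 -1.70821445] 0.01664423945719761
```

Emit:
jog_arm(commands=[[4,0,0.2,0],[4,0,0.2,0],[4,0,0.2,0],[0,0,0,0]])

```text
time_s: 57.1
tcp_pos: [0.4724, -0.2604, 0.0678]
ee_rot: [-0.009, 0.726, 0.01, -0.687]
contact_force: [0.1, 0.1, 0.5]
grip_width: 0.0161
```

Emit:
jog_arm(commands=[[3,0,0.2,0],[3,0,0.2,0],[0,0,0,0]])

```text
time_s: 57.35
tcp_pos: [0.4729, -0.2606, 0.062]
ee_rot: [-0.009, 0.727, 0.01, -0.687]
contact_force: [-0.1, -0.6, 1.2]
grip_width: 0.0166
```

```bash
python3 - <<'E'
from h import *
goto(.4726,-.2608,.063,-90);o=bot.get_obs(); print(o["contact_force"],o["grip_width"])
E
```

```text
t 57.35 tcp [ 0.4729 -0.2606  0.062 ] yaw -89.9 tilt [0.056 0.026] delta mm [-1.   0.2  0.3] roll 0.002
[-0.1268081  -0.61961519  1.15652829] 0.016641203699650137
```

Little contact force so far, so I'll press down until it rises.

Emit:
jog_arm(commands=[[2,0,0.1,0],[2,0,0.1,0],[0,0,0,0]])

```text
time_s: 57.6
tcp_pos: [0.4749, -0.2609, 0.0615]
ee_rot: [-0.009, 0.728, 0.009, -0.685]
contact_force: [-2.7, 1.0, -2.0]
grip_width: 0.0166
```

Emit:
jog_arm(commands=[[0,0,0,0],[0,0,0,0],[0,0,0,0],[-8,0,0,0],[-20,0,0,0],[-30,0,0,0],[-20,0,10,0],[0,0,20,0],[0,0,10,0],[0,0,0,0]], gripper=-0.3)

```text
time_s: 58.43
tcp_pos: [0.4288, -0.2627, 0.1416]
ee_rot: [-0.008, 0.728, 0.01, -0.686]
contact_force: [0.0, -0.2, 0.0]
grip_width: 0.0553
```

```bash
python3 - <<'E'
from h import *
goto(.4638,-.3443,.12,-90)
o=bot.get_obs(); c=eyes.read_camera("wrist"); cv2.imwrite("pics/w8.png",c["frame"][:,:,::-1]); P,C,U=cloud(c,o)
q=P[box(P,[.44,-.29,.084],[.50,-.23,.12])]; print("pin top",np.percentile(q[:,2],[5,50,95]),q.mean(0),np.ptp(q,0),len(q))
k=P[box(P,[.42,-.40,.083],[.51,-.30,.1])]; print("knob",cv2.minAreaRect((k[:,:2]*1000).astype(np.float32)),k[:,2].mean())
s=eyes.read_camera("scene"); P,C,U=cloud(s); q=P[box(P,[.44,-.29,.080],[.50,-.23,.12])]; print("scene pin",np.percentile(q[:,2],[5,50,95]),len(q))
E
```

```text
t 58.43 tcp [ 0.4288 -0.2627  0.1416] yaw -89.9 tilt [0.059 0.025] delta mm [ 21.5  82.2 -33.6] roll 0.002
pin top [0.08933029 0.09062347 0.09167234] [ 0.47044694 -0.26023393  0.09054047] [0.01717488 0.01683523 0.00835017] 904
knob ((461.35009765625, -344.2193298339844), (14.827757835388184, 41.91940689086914), 85.8819580078125) 0.08722859679891272
scene pin [0.08013547 0.08846844 0.09375693] 41
```

View pics/w8.png

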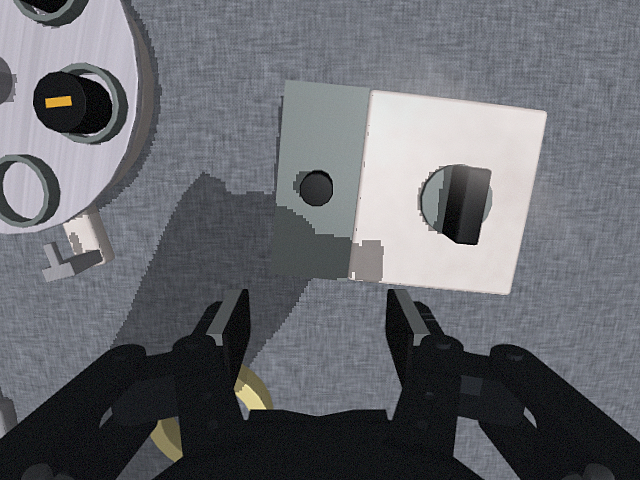

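The wrist view shows the pin handle standing in the socket at (317,188), top at 90.6 mm against 91 mm expected, so it is home. The knob is at (467,205).

Emit:
jog_arm(commands=[[0,16,-6,0.03],[0,26,-11,0.03],[0,26,-11,0.03],[0,14,-6,0],[0,0,0,0],[10,0,0,0],[10,0,0,0],[0,0,0,0]])

```text
time_s: 59.2
tcp_pos: [0.4679, -0.3451, 0.1142]
ee_rot: [-0.042, 0.725, -0.019, -0.687]
contact_force: [-1.1, 1.2, 0.2]
grip_width: 0.0557
```

```bash
python3 - <<'E'
from h import *
goto(.4638,-.3443,.066,-95)
E
```

```text
t 59.2 tcp [ 0.4679 -0.3451  0.1142] yaw -94.9 tilt [0.055 0.03 ] delta mm [47.9  1.2  6.7] roll 0.002
```

Emit:
jog_arm(commands=[[5,1,5,0],[14,0,0.5,0],[14,0,0.5,0],[10,0,0.5,0],[4,0,0,0],[0,0,0,0]])

```text
time_s: 59.7
tcp_pos: [0.4617, -0.3396, 0.0624]
ee_rot: [-0.041, 0.724, -0.016, -0.688]
contact_force: [-0.2, 0.2, -0.2]
grip_width: 0.0553
```

```bash
python3 - <<'E'
from h import *
goto(.4638,-.3443,.066,-95)
E
```

```text
t 59.7 tcp [ 0.4617 -0.3396  0.0624] yaw -94.6 tilt [0.052 0.033] delta mm [-3.7  4.4 -2.7] roll 0.007
```

Emit:
jog_arm(commands=[[-4,4,-2.5,0.007],[0,0,0,0],[0,0,0,0]])

```text
time_s: 59.95
tcp_pos: [0.4639, -0.3442, 0.0676]
ee_rot: [-0.044, 0.724, -0.019, -0.688]
contact_force: [0.0, -0.0, -0.3]
grip_width: 0.0552
```

Emit:
jog_arm(commands=[[0,0,0,0],[0,0,0,0],[0,0,0,0],[0,0,0,0],[0,0,0,0],[0,0,0,0]], gripper=1, newtons=60)

```text
time_s: 60.45
tcp_pos: [0.4648, -0.3448, 0.0696]
ee_rot: [-0.043, 0.725, -0.02, -0.687]
contact_force: [1.0, 0.8, -2.9]
grip_width: 0.0127
```

```bash
python3 - <<'E'
from h import *
goto(.4638,-.3443,.066,-152.3);o=bot.get_obs(); print(o["contact_force"],o["wrist_torque"],o["grip_width"])
E
```

```text
t 60.45 tcp [ 0.4648 -0.3448  0.0696] yaw -95.1 tilt [0.055 0.031] delta mm [ 3.6 -0.3  1.2] roll 0.999
[ 0.96348906  0.80179373 -2.9436489 ] [-0.47045282 -0.01223888 -0.19291322] 0.012727360030674092
```

Twist to the stop, slightly past.

Emit:
jog_arm(commands=[[0,0,0,0.1],[0,0,0,0.12],[0,0,0,0.12],[0,0,0,0.12],[0,0,0,0.12],[0,0,0,0.12],[0,0,0,0.12],[0,0,0,0.08],[0,0,0,0.05],[0,0,0,0]])

```text
time_s: 61.28
tcp_pos: [0.4639, -0.3461, 0.0696]
ee_rot: [-0.382, 0.617, -0.345, -0.595]
contact_force: [-0.2, 0.7, 2.0]
grip_width: 0.0124
```

```bash
python3 - <<'E'
from h import *
goto(.4638,-.3443,.066,-152.3);o=bot.get_obs(); print(o["contact_force"],o["wrist_torque"],o["grip_width"])
E
```

```text
t 61.28 tcp [ 0.4639 -0.3461  0.0696] yaw -151.9 tilt [0.054 0.029] delta mm [ 3.6 -0.6  1.6] roll 0.007
[-0.17023598  0.65555009  2.00288361] [-0.66320942  0.65851391  0.09685183] 0.01244749673061585
```

Emit:
jog_arm(commands=[[0,0,0,0.06],[0,0,0,0.06],[0,0,0,0.05]])

```text
time_s: 61.53
tcp_pos: [0.464, -0.3461, 0.0697]
ee_rot: [-0.43, 0.585, -0.392, -0.565]
contact_force: [-2.3, -0.1, 2.2]
grip_width: 0.013
```

```bash
python3 - <<'E'
from h import *
goto(.4638,-.3443,.066,-152.3);o=bot.get_obs(); print(o["contact_force"],o["wrist_torque"],o["grip_width"])
E
```

```text
t 61.53 tcp [ 0.464  -0.3461  0.0697] yaw -161.2 tilt [0.054 0.027] delta mm [ 3.7 -0.2  1.8] roll -0.155
[-2.26139071 -0.11415127  2.23150335] [-0.98210241  0.6939335   3.24502583] 0.013031895864336514
```

The torque rose to 3.2 N m, so the knob is at its stop. Releasing and lifting away.

Emit:
jog_arm(commands=[[0,0,0,-0.1],[0,0,0,0]])

```text
time_s: 61.7
tcp_pos: [0.4639, -0.3461, 0.0696]
ee_rot: [-0.397, 0.607, -0.362, -0.586]
contact_force: [-0.6, -0.7, 0.2]
grip_width: 0.0124
```

Emit:
jog_arm(commands=[[0,0,0,0],[0,0,0,0],[0,0,0,0],[0,0,0,0],[-10,0,0,0],[-20,0,0,0],[-30,0,0,0],[-30,0,0,0],[-30,0,0,0],[-20,0,0,0],[0,0,0,0],[0,0,0,0]], gripper=-0.7)

```text
time_s: 62.7
tcp_pos: [0.4548, -0.3509, 0.2201]
ee_rot: [-0.402, 0.604, -0.366, -0.583]
contact_force: [-0.0, 0.3, -0.2]
grip_width: 0.0727
```

```bash
python3 - <<'E'
from h import *
goto(.4638,-.3443,.066,-95)
for n in ("top","scene"):
    o=bot.get_obs(); c=eyes.read_camera(n); cv2.imwrite(f"pics/{n}_end.png",c["frame"][:,:,::-1]); P,C,U=cloud(c,o)
    q=P[box(P,[.44,-.29,.084],[.50,-.23,.12])]; print(n,"pin top",np.percentile(q[:,2],[5,50,95]) if len(q) else None,len(q))
    k=P[box(P,[.42,-.40,.083],[.51,-.30,.1])]; print("knob",cv2.minAreaRect((k[:,:2]*1000).astype(np.float32)))
    mounts(n,.068,.085,(.44,-.17),(.65,.06)); print("on pad:"); mounts(n)
    for nm,u in (("mirror",(248,163)),("sb",(364,173))):
        if n=="top": m=(abs(U-u)<=1).all(1); print(nm,np.median(P[m],0).round(4))
wheel("top")
E
```

```text
t 62.7 tcp [ 0.4548 -0.3509  0.2201] yaw -155.8 tilt [0.054 0.027] delta mm [154.5  -1.6   1.9] roll -1.061
top pin top [0.08649281 0.09145545 0.09563532] 56
knob ((463.9618225097656, -344.3899230957031), (14.879251480102539, 41.38631820678711), 83.89674377441406)
top 189 [ 0.6125 -0.0243  0.0169  0.0801]
top 186 [ 0.5945 -0.0988  0.017   0.08  ]
top 187 [0.5594 0.0269 0.0167 0.0798]
top 192 [ 0.5211 -0.1143  0.0163  0.0797]
top 191 [0.4879 0.0074 0.0167 0.0802]
on pad:
mirror [0.7474 0.1623 0.0143]
sb [ 0.7237 -0.1105  0.0049]
scene pin top [0.0846373  0.08960271 0.09430484] 34
knob ((464.5297546386719, -343.56658935546875), (40.54737854003906, 18.57139778137207), 0.2341155856847763)
scene 104 [ 0.5221 -0.1124  0.0177  0.0787]
scene 132 [ 0.596  -0.0985  0.0172  0.0786]
scene 81 [ 0.5451 -0.0456  0.0231  0.0806]
scene 136 [0.4899 0.0076 0.0183 0.0789]
scene 146 [ 0.6137 -0.0256  0.0182  0.0786]
scene 157 [0.5603 0.0251 0.0187 0.0786]
on pad:
top wheel [ 0.5411 -0.0453] ang 14.9 rms 1.48 588 ptr [ 0.4686 -0.0647]
```

View pics/top_end.png

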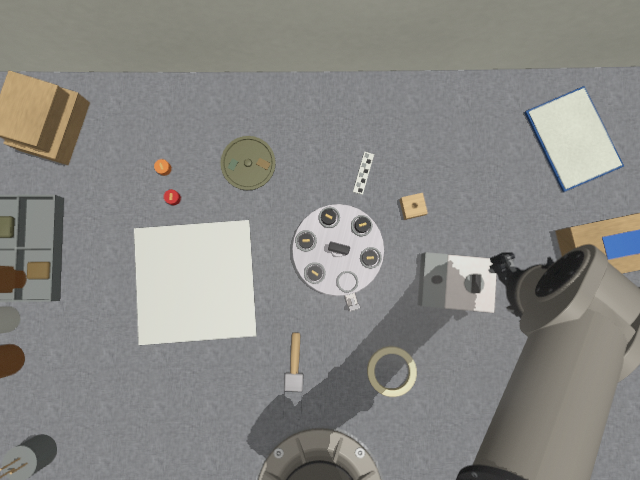

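The final top view shows five mounts in the wheel, the empty cup at the pointer (347,282), the pin in the box at (437,280) and the knob back at rest (476,284). The mirror and scale bar have not moved. Handing in.

```bash
python3 -c "
from bench import bot
print(bot.close_job())"
```

```text
the job is handed in; nothing more can be done
None
```

The job is done and handed in, finished at about 63 s of the 210 s allowed. I loaded the five black mounts one at a time at the pointer, with one clockwise click after each. I then moved the pin to the socket and twisted the start knob to its stop.

**Last checks**
- **Mounts:** all five stand in their pockets with tops at 78–80 mm (78 expected), and the pad is empty.
- **Wheel:** it sits on a click, within about 0.2°, with the empty pocket at the pointer.
- **Pin:** a close wrist view before the twist put its top at 90.6 mm (91 expected when fully home). The final camera checks read 91.5 mm from above and a noisier 89.6 mm from the side.
- **Knob:** torque rose to 3.2 N m at the stop, and the bar is back at its starting angle as seen from above. The coarser side-camera fit put that angle about 6° off; I trusted the top view.
- **Bystanders:** the mirror and scale bar moved less than 1 mm by the top camera.

**Disagreements and slips**
- The wrist camera read about 2–3 mm lower in x than the fixed cameras, and I allowed for it.
- The tool leaned slowly, up to about 3.7°, because the moves cannot correct it. The pin still went in almost without resistance.
- The second mount touched its pocket rim at about 5 N and was re-centred. It then pressed down with 22 N as it seated.

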